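# Load the jar shaker and latch its hold-down

## Robot

A 7-joint arm with a two-finger parallel gripper is mounted at the origin on a cart in front of the work surface, level with it; the furniture and walls round the work are solid. World frame = base frame: x ahead of the robot, y to its left, z up, the work surface at z = 0. Lengths are in m, angles in rad, forces in N, time in s.
With the tool pointing down it reaches from about 0.4 to 0.75 m from the base axis. Payload 19.5 kg.
Tool frame: the origin (TCP) lies midway between the tips of the shut fingers; the grasp point (between the pads) lies 19 mm behind it (manip.grip_depth is the distance from the TCP to the grasp point, in m); z points along the fingers, y is the line along which they close (so a half turn about z gives the same grasp; the last joint's range is limited). The gripper opens to 85 mm and grips with 20 to 120 N. Pads are 22 mm wide; open, the fingers measure 114 mm over their backs; the gripper's body (76 mm by 85 mm) begins 54 mm behind the grasp point. The pads swing forward as they close: fully open they stand 13 mm farther back than shut.
Start: joints at [1.255, 0.707, -0.028, 1.485, 0.022, 0.951, -0.075], TCP at [0.155, -0.554, 0.203] pointing down, gripper open.
Joint ranges: [-2.71, 2.71], [-0.32, 2.16], [-1.57, 1.52], [0, 2.45], [-1.46, 4.6], [0, 2.02], [-2.83, 2.83]. Speed limits (rad/s): [1.89, 1.89, 2.57, 2.57, 3.01, 3.01, 3.01].

## Interface

Orientations are given as a rotation vector (axis times angle).
In Python, from plant import sensors, read_camera, sign_off, manip gives the robot as it stands.
- The arm moves only by the tool servo_tool, never from a script. Its argument "targets" is a list of rows, each a list of 6 numbers: the shift along the world's x, y, z scaled (see below), then the turn, a rotation vector about the world's x, y, z scaled (see below). A call has 1 to 5 rows; each row is the pose to reach, as a shift and turn from the pose commanded when the call began, turning the shorter way round; what a row does not reach only later rows make up. The controller multiplies each number of a shift by 150 mm and each number of a turn by 2 pi rad. A row lasts 1/12 s, in which the tool goes at most 41.7 mm and 7.16 degrees, less where a joint would pass 70% of its speed; a pose out of reach is approached as far as the arm can. A call with a number of a shift or a turn outside -1 to 1 is refused whole. A call with a gripper value outside its range is refused whole. "fingers" is the opening, from -1 (shut) to 1 (fully open), set as the call begins (left out, the last holds). The fingers move at their own pace and stop on an object; "force" is the grip in N (left out, the last holds). Time passes only in rows, so rows that repeat a pose let the fingers close. It gives the time, the measured TCP pose, the force, the opening and the grip force at its end, in the units of the state.
- sensors.read_state(): the state, without advancing time (a new reading comes with each control period).
- read_camera(name): name is "side" or "top"; returns a dict with "color" (400x640x3 uint8, blue, green, red), "fx", "fy", "cx", "cy" (pixels), "distortion" ([k1, k2, p1, p2, k3] as OpenCV has them; the pictures are not rectified), "R" (3x3) and "t" (3): a world point X has camera coordinates R X + t. Camera axes: x right, y down, z forward; pixel columns grow to the right and rows downward; lengths in m; the calibration is good to about 2 mm. A picture is of the moment at which its call begins. There is no depth.
- sign_off(): hands the job in; it is judged then, once.
The state is a dict: "clock": time; "joint_positions": joint angles; "qvel": joint speeds; "effort": joint torques, N m; "ee_pos": TCP position; "tool_rot": TCP orientation; "contact_force": force on the tool from outside, world axes, zero at the start; "moment": the same for the moment, N m; "opening": opening from 0.0 (shut) to 1.0 (fully open); "finger_force": force on a finger pad.
Only numpy, scipy, OpenCV 4.12 (cv2) and the standard library are available. Lean on these libraries where they do the work, as an engineer would, in place of code of your own. Each camera call takes 0.05 s, during which the arm holds its last target. There are 200 camera calls.

## Task

Get the shaker ready to run: swing its hold-down bail right back off the wells, then stand every loose white jar from the front of the bench upright in a well of the shaker's block, one jar to a well and right down on its floor. Then swing the bail forward over the lids until it is fully down, and after that swing the hook over the end of the bail until it rests home. Leave the beaker, the tape and the card box where they are.

Things in the scene. Friction and masses are not known exactly. Their poses are not given: they have to be found in the camera images.
- shaker: bench shaker, fixed: grey base 150 (x) x 316 (y) x 36 mm high with an aluminium block of four round wells in a row along its y axis. Origin under the centre of the base, on the bench; its +x points away from the robot, y along the row, z up. The two hinge brackets of the bail stand behind the ends of the block.
- well0 (a point): centre of the mouth of a well (at y = -96 mm in the shaker's frame): round bore 46.5 mm wide with a small bevel, 40 mm deep; mouth 88 mm above the bench, floor 48 mm above the bench
- well1 (a point): centre of the mouth of a well (at y = -32 mm in the shaker's frame): round bore 46.5 mm wide with a small bevel, 40 mm deep; mouth 88 mm above the bench, floor 48 mm above the bench
- well2 (a point): centre of the mouth of a well (at y = 32 mm in the shaker's frame): round bore 46.5 mm wide with a small bevel, 40 mm deep; mouth 88 mm above the bench, floor 48 mm above the bench
- well3 (a point): centre of the mouth of a well (at y = 96 mm in the shaker's frame): round bore 46.5 mm wide with a small bevel, 40 mm deep; mouth 88 mm above the bench, floor 48 mm above the bench
- jar_a_mid (a point): half-way up a white plastic jar with a screw lid (43 mm wide, 74 mm tall, the lid being the top 14 mm; about 0.1 kg), z axis along the jar, up; stands on the bench. Centre 37 mm above its underside. Any jar fits any well; it stands 34 mm out of it. One of the four may be absent (None)
- jar_b_mid (a point): half-way up a white plastic jar with a screw lid (43 mm wide, 74 mm tall, the lid being the top 14 mm; about 0.1 kg), z axis along the jar, up; stands on the bench. Centre 37 mm above its underside. Any jar fits any well; it stands 34 mm out of it. One of the four may be absent (None)
- jar_c_mid (a point): half-way up a white plastic jar with a screw lid (43 mm wide, 74 mm tall, the lid being the top 14 mm; about 0.1 kg), z axis along the jar, up; stands on the bench. Centre 37 mm above its underside. Any jar fits any well; it stands 34 mm out of it. One of the four may be absent (None)
- jar_d_mid (a point): half-way up a white plastic jar with a screw lid (43 mm wide, 74 mm tall, the lid being the top 14 mm; about 0.1 kg), z axis along the jar, up; stands on the bench. Centre 37 mm above its underside. Any jar fits any well; it stands 34 mm out of it. One of the four may be absent (None)
- bail (a joint): hinge of the hold-down bail, a steel crossbar along the row on two arms: 0 = closed, the crossbar lying 3.5 mm over the lids of seated jars (stop); up to 1.85 rad = tipped right back (stop), crossbar 39 mm behind the hinge line. From 1.6 rad the wells are free from above. Turns about the shaker's y axis: opening goes up and over to +x. Stiff hinge (2 to 3 N at the grip), stays where it is left
- bail_grip (a point): middle of the rubber grip of the bail: round, 11 mm thick, 40 mm long, parallel to the shaker's y axis, sticking out past the arm at the row's +y end; free below, before and behind. Closed, it lies 40 mm towards -x from the hinge and 32 mm above it (radius 51 mm)
- bail_hinge (a point): point on the bail's hinge line (along the shaker's y) level with the middle of the grip; 98 mm above the bench
- hook (a joint): hinge of the steel hook that keeps the bail down: 0 = closed, the hook's arch resting over the short -y end of the crossbar (stop); up to 1.9 rad = laid forward towards -x (stop). Turns about the shaker's y axis: closing goes up and over to +x. Stiff hinge (about 1 N at the grip), stays where it is left
- hook_grip (a point): middle of the rubber grip pin of the hook: round, 11 mm thick, 48 mm long, parallel to the shaker's y axis, sticking out past the -y end of the shaker. Closed, it lies 34.5 mm towards +x from the hinge and 58.4 mm above it (radius 68 mm)
- hook_hinge (a point): point on the hook's hinge line (along the shaker's y) level with the middle of the grip; 80 mm above the bench
- glass_beaker: bystander: empty beaker 75 mm wide, 92 mm tall, origin under its centre
- tape: bystander: roll of tape lying flat, 60 mm wide, 19 mm high, origin under its centre
- slides: bystander: small card box 54 x 84 x 31 mm, origin under its centre
There are look-alikes about, which are no part of the job. What is shaped like the part that bears jar_a_mid but green or pink is not meant.

How it is judged:
On the way, in this order (a step that is already met when the one before it is completed fails the run):
1. the bail is swung back, clear of the wells (value of joint bail above 1.4 rad), for 0.2 s.
2. every jar stands in a well, down on its floor, with the bail not yet down (((horizontal distance between jar_a_mid and well0 below 0.006 m and height (world z) of jar_a_mid between 0.078 and 0.091 m and angle between jar_a_mid's own z axis and vertical below 0.12 rad) or (horizontal distance between jar_a_mid and well1 below 0.006 m and height (world z) of jar_a_mid between 0.078 and 0.091 m and angle between jar_a_mid's own z axis and vertical below 0.12 rad) or (horizontal distance between jar_a_mid and well2 below 0.006 m and height (world z) of jar_a_mid between 0.078 and 0.091 m and angle between jar_a_mid's own z axis and vertical below 0.12 rad) or (horizontal distance between jar_a_mid and well3 below 0.006 m and height (world z) of jar_a_mid between 0.078 and 0.091 m and angle between jar_a_mid's own z axis and vertical below 0.12 rad)) and ((horizontal distance between jar_b_mid and well0 below 0.006 m and height (world z) of jar_b_mid between 0.078 and 0.091 m and angle between jar_b_mid's own z axis and vertical below 0.12 rad) or (horizontal distance between jar_b_mid and well1 below 0.006 m and height (world z) of jar_b_mid between 0.078 and 0.091 m and angle between jar_b_mid's own z axis and vertical below 0.12 rad) or (horizontal distance between jar_b_mid and well2 below 0.006 m and height (world z) of jar_b_mid between 0.078 and 0.091 m and angle between jar_b_mid's own z axis and vertical below 0.12 rad) or (horizontal distance between jar_b_mid and well3 below 0.006 m and height (world z) of jar_b_mid between 0.078 and 0.091 m and angle between jar_b_mid's own z axis and vertical below 0.12 rad)) and ((horizontal distance between jar_c_mid and well0 below 0.006 m and height (world z) of jar_c_mid between 0.078 and 0.091 m and angle between jar_c_mid's own z axis and vertical below 0.12 rad) or (horizontal distance between jar_c_mid and well1 below 0.006 m and height (world z) of jar_c_mid between 0.078 and 0.091 m and angle between jar_c_mid's own z axis and vertical below 0.12 rad) or (horizontal distance between jar_c_mid and well2 below 0.006 m and height (world z) of jar_c_mid between 0.078 and 0.091 m and angle between jar_c_mid's own z axis and vertical below 0.12 rad) or (horizontal distance between jar_c_mid and well3 below 0.006 m and height (world z) of jar_c_mid between 0.078 and 0.091 m and angle between jar_c_mid's own z axis and vertical below 0.12 rad)) and ((horizontal distance between jar_d_mid and well0 below 0.006 m and height (world z) of jar_d_mid between 0.078 and 0.091 m and angle between jar_d_mid's own z axis and vertical below 0.12 rad) or (horizontal distance between jar_d_mid and well1 below 0.006 m and height (world z) of jar_d_mid between 0.078 and 0.091 m and angle between jar_d_mid's own z axis and vertical below 0.12 rad) or (horizontal distance between jar_d_mid and well2 below 0.006 m and height (world z) of jar_d_mid between 0.078 and 0.091 m and angle between jar_d_mid's own z axis and vertical below 0.12 rad) or (horizontal distance between jar_d_mid and well3 below 0.006 m and height (world z) of jar_d_mid between 0.078 and 0.091 m and angle between jar_d_mid's own z axis and vertical below 0.12 rad)) and not (value of joint bail below 0.07 rad)), for 0.2 s.
3. the bail is swung fully down over the lids, the hook still open (value of joint bail below 0.07 rad and value of joint hook above 0.5 rad), for 0.2 s.
4. the hook is swung home over the end of the bail (value of joint bail below 0.07 rad and value of joint hook below 0.08 rad), for 0.2 s.
At the end, for the whole second after the job is handed in: every jar present stands upright (within 0.12 rad) in a well, within 6 mm of its axis and down on its floor (within 6 mm); the bail is down (joint under 0.07 rad) and the hook home over it (joint under 0.08 rad) (all of step 4 and ((horizontal distance between jar_a_mid and well0 below 0.006 m and height (world z) of jar_a_mid between 0.078 and 0.091 m and angle between jar_a_mid's own z axis and vertical below 0.12 rad) or (horizontal distance between jar_a_mid and well1 below 0.006 m and height (world z) of jar_a_mid between 0.078 and 0.091 m and angle between jar_a_mid's own z axis and vertical below 0.12 rad) or (horizontal distance between jar_a_mid and well2 below 0.006 m and height (world z) of jar_a_mid between 0.078 and 0.091 m and angle between jar_a_mid's own z axis and vertical below 0.12 rad) or (horizontal distance between jar_a_mid and well3 below 0.006 m and height (world z) of jar_a_mid between 0.078 and 0.091 m and angle between jar_a_mid's own z axis and vertical below 0.12 rad)) and ((horizontal distance between jar_b_mid and well0 below 0.006 m and height (world z) of jar_b_mid between 0.078 and 0.091 m and angle between jar_b_mid's own z axis and vertical below 0.12 rad) or (horizontal distance between jar_b_mid and well1 below 0.006 m and height (world z) of jar_b_mid between 0.078 and 0.091 m and angle between jar_b_mid's own z axis and vertical below 0.12 rad) or (horizontal distance between jar_b_mid and well2 below 0.006 m and height (world z) of jar_b_mid between 0.078 and 0.091 m and angle between jar_b_mid's own z axis and vertical below 0.12 rad) or (horizontal distance between jar_b_mid and well3 below 0.006 m and height (world z) of jar_b_mid between 0.078 and 0.091 m and angle between jar_b_mid's own z axis and vertical below 0.12 rad)) and ((horizontal distance between jar_c_mid and well0 below 0.006 m and height (world z) of jar_c_mid between 0.078 and 0.091 m and angle between jar_c_mid's own z axis and vertical below 0.12 rad) or (horizontal distance between jar_c_mid and well1 below 0.006 m and height (world z) of jar_c_mid between 0.078 and 0.091 m and angle between jar_c_mid's own z axis and vertical below 0.12 rad) or (horizontal distance between jar_c_mid and well2 below 0.006 m and height (world z) of jar_c_mid between 0.078 and 0.091 m and angle between jar_c_mid's own z axis and vertical below 0.12 rad) or (horizontal distance between jar_c_mid and well3 below 0.006 m and height (world z) of jar_c_mid between 0.078 and 0.091 m and angle between jar_c_mid's own z axis and vertical below 0.12 rad)) and ((horizontal distance between jar_d_mid and well0 below 0.006 m and height (world z) of jar_d_mid between 0.078 and 0.091 m and angle between jar_d_mid's own z axis and vertical below 0.12 rad) or (horizontal distance between jar_d_mid and well1 below 0.006 m and height (world z) of jar_d_mid between 0.078 and 0.091 m and angle between jar_d_mid's own z axis and vertical below 0.12 rad) or (horizontal distance between jar_d_mid and well2 below 0.006 m and height (world z) of jar_d_mid between 0.078 and 0.091 m and angle between jar_d_mid's own z axis and vertical below 0.12 rad) or (horizontal distance between jar_d_mid and well3 below 0.006 m and height (world z) of jar_d_mid between 0.078 and 0.091 m and angle between jar_d_mid's own z axis and vertical below 0.12 rad))); the robot touches nothing.
It fails at once if the beaker, the tape or the card box is pushed more than 5 cm from its place (distance of any of glass_beaker, tape, slides from where it was at the start of the episode above 0.05 m).
Of jar_a, jar_b, jar_c, jar_d only 3 to 4 are there at a start; the rules pass over those that are not, and their reading is None.
At some moment in a run one of jar_a, jar_b, jar_c, jar_d may be knocked a few centimetres aside while the robot is not near it.
It also fails if it takes over 208 s, if anything falls off the work surface, if the arm or the gripper's body presses on something with over 40 N, if the wrist force passes 120 N, or if a joint passes its speed limit or range.

## Working session

There is one attempt and no reset: what is moved stays moved. The work goes in short steps, Python scripts to look and compute and a tool call to move; the robot and the scene stay as the last step left them, time stands still between calls to the robot, and variables do not carry over. Pictures are saved under pics/ and viewed, at most 14 in all, crops included, and the job is handed in when it is done.

Besides the shell and the picture viewer there is one more tool, called by a JSON object that holds its "op" and its "data". servo_tool: Moves the arm, as the interface text tells. Shifts and turns lie within -1 to 1; 1 stands for 150 mm of shift or 2 pi rad of turn. Its arguments: {"type":"object","properties":{"targets":{"type":"array","items":{"type":"array","items":{"type":"number","minimum":-1,"maximum":1}}},"fingers":{"type":"number"},"force":{"type":"number"}},"required":["targets"]}

```bash
ls; mkdir -p pics; python3 - <<'E'
from plant import sensors, read_camera, manip
import cv2
print(sensors.read_state()); print([ (a,getattr(manip,a)) for a in dir(manip) if a[0]!='_'])
for n in("side","top"):
    c=read_camera(n); cv2.imwrite(f"pics/{n}0.png",c["color"]); print(n,{k:c[k] for k in c if k!="color"}, -c["R"].T@c["t"])
E
```

```text
pics
{'clock': 0.0, 'joint_positions': array([ 1.25529798,  0.70708806, -0.02762122,  1.48498252,  0.02197636,
        0.95088681, -0.07548776]), 'qvel': array([-3.57056166e-04,  7.56061764e-04,  1.36246071e-03, -4.74162633e-05,
       -1.04756136e-03,  6.27216510e-04, -7.13494591e-04]), 'effort': array([-9.66553816e-04, -8.83217168e+01,  1.23413566e+00, -2.36160600e+01,
        1.68616563e-02,  6.70553956e-03,  6.16672810e-05]), 'ee_pos': array([ 0.15540489, -0.55330737,  0.20303989]), 'tool_rot': array([-3.11115739e+00, -4.28598119e-01,  2.45542768e-04]), 'contact_force': array([-0.63018775,  0.34589225,  0.31401323]), 'moment': array([ 0.01958924, -0.00456649,  0.01119268]), 'finger_force': 0.0, 'opening': 0.9981372321837287}
[('IKError', <class 'plant.IKError'>), ('grip_depth', 0.0187)]
side {'fx': 471.6882521987445, 'fy': 471.6882521987445, 'cx': 317.60993971586026, 'cy': 205.4559027735058, 'distortion': array([-0.04336498,  0.        ,  0.        ,  0.        ,  0.        ]), 'R': array([[-0.9943206 , -0.1040158 ,  0.02252221],
       [-0.07955635,  0.5858794 , -0.8064838 ],
       [ 0.07069176, -0.80369524, -0.59082707]]), 't': array([0.45045969, 0.12858933, 1.46267319])} [0.35473251 1.14706058 0.95774678]
top {'fx': 383.1698137794142, 'fy': 383.1698137794142, 'cx': 315.0064910549852, 'cy': 198.92592925904134, 'distortion': array([-0.00242976,  0.        ,  0.        ,  0.        ,  0.        ]), 'R': array([[-7.32163334e-04, -9.99823632e-01, -1.87661627e-02],
       [-9.98992341e-01,  1.57342907e-03, -4.48533897e-02],
       [ 4.48750062e-02,  1.87144128e-02, -9.98817303e-01]]), 't': array([0.00442018, 0.48216304, 1.27474269])} [ 0.42447634 -0.02019531  1.29494465]
```

View pics/top0.png

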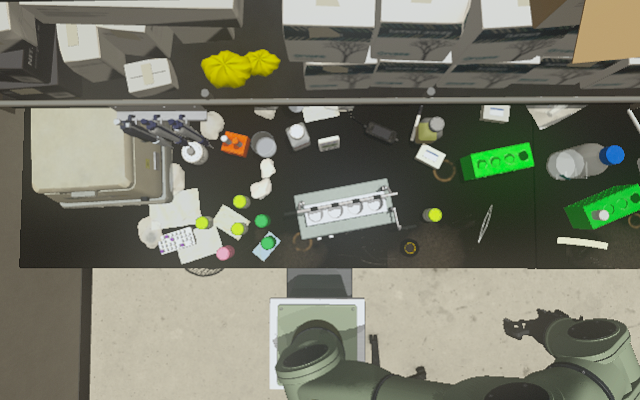

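View pics/side0.png

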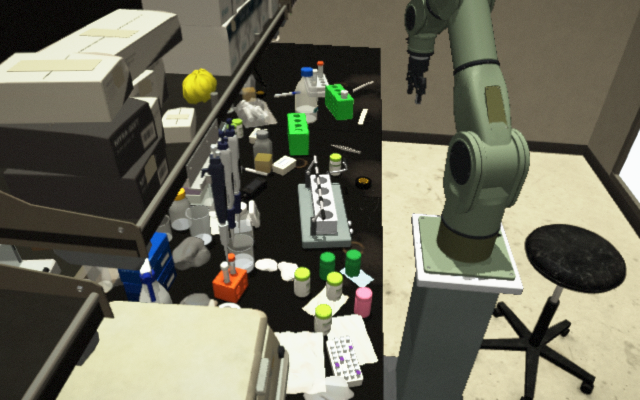

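The top view shows four white jars with yellow-green lids at about (241,201), (203,222), (238,229) and (434,214). The green jars at (262,221) and (267,242) and the pink one at (225,253) are look-alikes. The shaker is centred near (345,208) and the tape is at (410,247). Next I'll crop in on the shaker.

```bash
cat > h.py <<'E'
import numpy as np, cv2
from plant import sensors, read_camera
def und(c,uv):
    K=np.array([[c["fx"],0,c["cx"]],[0,c["fy"],c["cy"]],[0,0,1]])
    p=cv2.undistortPoints(np.array(uv,float).reshape(-1,1,2),K,c["distortion"]).reshape(-1,2)
    return np.c_[p,np.ones(len(p))]@c["R"], -c["R"].T@c["t"]
def plane(c,uv,z):
    d,o=und(c,uv); return o+d*((z-o[2])/d[:,2])[:,None]
def proj(c,X):
    K=np.array([[c["fx"],0,c["cx"]],[0,c["fy"],c["cy"]],[0,0,1]])
    return cv2.projectPoints(np.array(X,float).reshape(-1,1,3),cv2.Rodrigues(c["R"])[0],c["t"],K,c["distortion"])[0].reshape(-1,2)
def tri(c1,uv1,c2,uv2):
    d1,o1=und(c1,uv1);d2,o2=und(c2,uv2);out=[]
    for a,b in zip(d1,d2):
        s=np.linalg.lstsq(np.c_[a,-b],o2-o1,rcond=None)[0]
        out.append((o1+a*s[0]+o2+b*s[1])/2)
    return np.array(out)
def lids(c,amin=40):
    hsv=cv2.cvtColor(c["color"],cv2.COLOR_BGR2HSV)
    m=cv2.inRange(hsv,(28,110,90),(45,255,255))
    n,_,s,ce=cv2.connectedComponentsWithStats(m)
    return [(ce[i],s[i,4],s[i]) for i in range(1,n) if s[i,4]>amin]
def crop(c,x,y,w,h,k,name):
    cv2.imwrite(name,cv2.resize(c["color"][y:y+h,x:x+w],None,fx=k,fy=k,interpolation=cv2.INTER_CUBIC))
E
python3 - <<'E'
from h import *
t=read_camera("top");s=read_camera("side")
for ce,a,b in lids(t): print(ce.round(1),a,plane(t,ce,0.072).round(4))
print('side')
for ce,a,b in lids(s): print(ce.round(1),a,plane(s,ce,0.067).round(4))
crop(t,285,170,130,90,6,"pics/tc.png"); crop(s,290,145,75,110,5.4,"pics/sc.png")
E
```

```text
[237.9  66.9] 2108 [[0.9105 0.2538 0.072 ]]
[423.1 134. ] 64 [[ 0.6871 -0.3438  0.072 ]]
[239.1 201.1] 148 [[0.4727 0.2463 0.072 ]]
[434.7 214.5] 160 [[ 0.4294 -0.377   0.072 ]]
[201.7 222.6] 133 [[0.4042 0.3661 0.072 ]]
[237.3 228.6] 126 [[0.3848 0.2513 0.072 ]]
side
[198.   85.1] 819 [[ 1.1429 -0.9737  0.067 ]]
[236.1 121.9] 69 [[ 0.8619 -0.6084  0.067 ]]
[335.2 156.9] 87 [[ 0.4281 -0.3781  0.067 ]]
[302.1 273.6] 180 [[0.4704 0.2473 0.067 ]]
[334.4 278.3] 194 [[0.3834 0.2537 0.067 ]]
[323.1 311.2] 211 [[0.4024 0.37   0.067 ]]
```

View pics/tc.png

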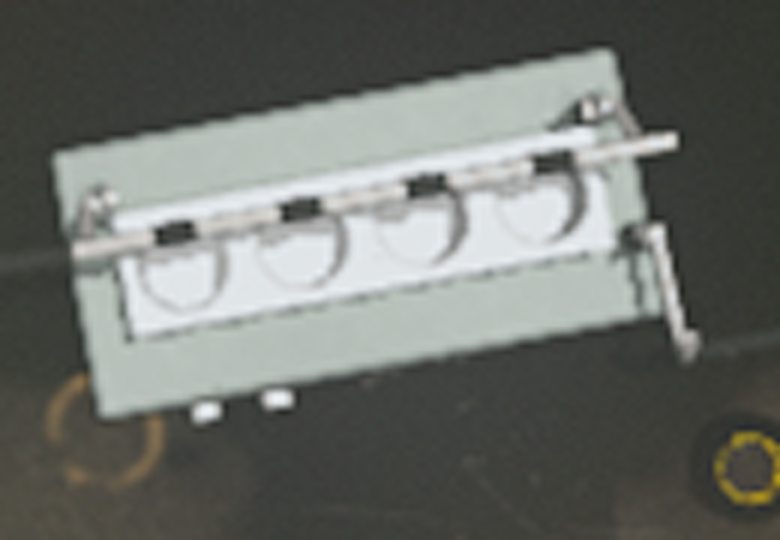

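View pics/sc.png

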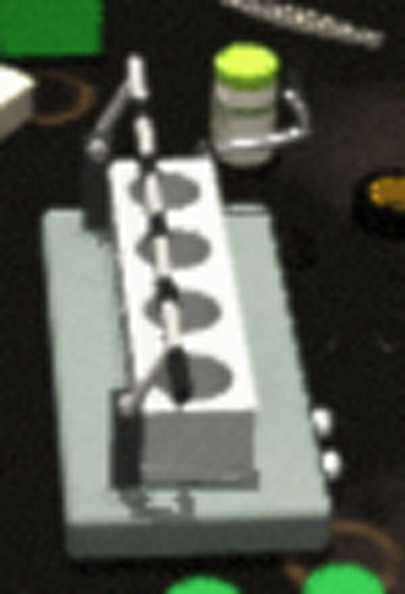

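The top crop shows the base corners at about (55,152), (608,48), (660,315) and (103,415) in crop pixels. The crossbar is part-way up and the hook is laid forward at (690,350). I'll fit the shaker pose and brighten the dark regions to find the grips.

```bash
python3 - <<'E'
from h import *
t=read_camera("top");s=read_camera("side")
im=t["color"]; hsv=cv2.cvtColor(im,cv2.COLOR_BGR2HSV)
# top face corners
cr=lambda a:np.array(a,float)/6+[285,170]-0.4
for z in (0.036,):
    P=plane(t,cr([(55,152),(608,48),(660,315),(103,415)]),z)
    print(P.round(4)); print(np.linalg.norm(P-np.roll(P,-1,0),axis=1), P.mean(0))
Q=plane(t,cr([(183,275),(303,247),(422,222),(540,200)]),.06); print(Q.round(4))
Ps=plane(s,np.array([(45,208),(270,205),(330,520),(65,522)])/5.4+[290,145]-.4,.036);print(Ps.round(4),Ps.mean(0))
print(np.linalg.norm(Ps-np.roll(Ps,-1,0),axis=1))
def br(c,x,y,w,h,k):
    g=c["color"][y:y+h,x:x+w].astype(float)/255
    return cv2.resize((np.clip(g,0,1)**0.45*255).astype('uint8'),None,fx=k,fy=k,interpolation=cv2.INTER_CUBIC)
a=br(t,280,165,128,95,6);cv2.imwrite("pics/tb.png",a)
b=br(s,285,140,80,115,5.2);cv2.imwrite("pics/sb.png",b)
E
```

```text
[[ 0.4943  0.0734  0.036 ]
 [ 0.5508 -0.2298  0.036 ]
 [ 0.4048 -0.2567  0.036 ]
 [ 0.3504  0.0469  0.036 ]]
[0.30839854 0.14847821 0.30843352 0.14629437] [ 0.45010019 -0.09157191  0.036     ]
[[ 0.4267  0.0027  0.06  ]
 [ 0.4417 -0.0617  0.06  ]
 [ 0.455  -0.1255  0.06  ]
 [ 0.4668 -0.1887  0.06  ]]
[[ 0.5478 -0.2302  0.036 ]
 [ 0.4019 -0.254   0.036 ]
 [ 0.3475  0.0592  0.036 ]
 [ 0.4936  0.0801  0.036 ]] [ 0.44769595 -0.0862128   0.036     ]
[0.14781613 0.31798067 0.14754873 0.31496727]
```

View pics/tb.png

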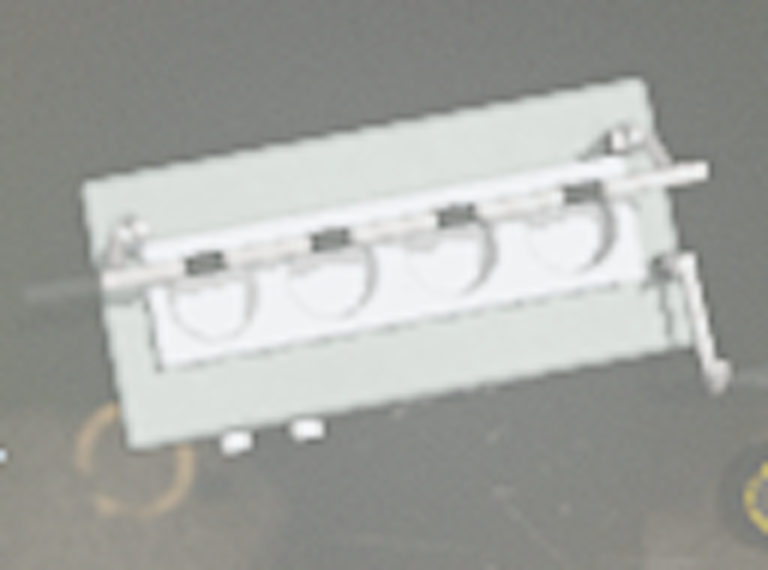

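View pics/sb.png

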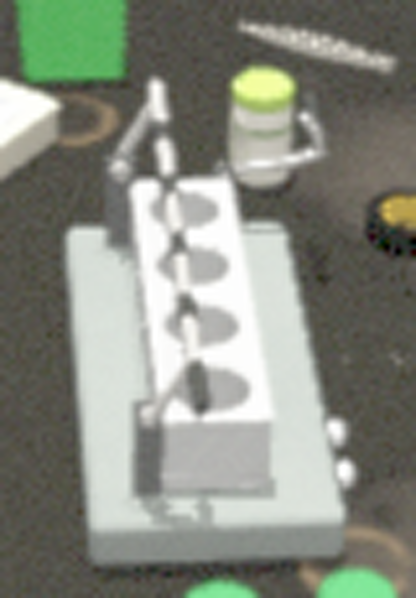

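The brightened crops show the bail grip as a faint bar at (25–100, 290) in the top crop and end-on at (198,388) in the side crop. The hook grip starts near (720,372) in the top crop. I'll triangulate both.

```bash
python3 - <<'E'
from h import *
t=read_camera("top");s=read_camera("side")
T=lambda a:np.array(a,float)/6+[280,165]-.4; S=lambda a:np.array(a,float)/5.2+[285,140]-.4
# bail grip mid, bar right end, hook arm tip, bracket left hinge , bracket right hinge
print(tri(t,T([(62,290),(706,170),(718,378),(128,232),(626,138)]),s,S([(198,388),(155,85),(322,152),(150,412),(122,165)])).round(4))
print(plane(s,S([(222,388),(200,325)]),.088))
# base outline
g=t["color"].astype(int); m=((g.min(2)>95)).astype('uint8'); m[:, :285]=0;m[:,420:]=0;m[:170]=0;m[250:]=0
m=cv2.morphologyEx(m,cv2.MORPH_OPEN,np.ones((7,7),np.uint8))
c=max(cv2.findContours(m,0,1)[0],key=cv2.contourArea); r=cv2.minAreaRect(c); print(r)
B=plane(t,cv2.boxPoints(r),.036);print(B.round(4),B.mean(0),np.linalg.norm(B-np.roll(B,-1,0),axis=1))
m=((g.min(2)>200)).astype('uint8')[170:250,285:420]
m=cv2.morphologyEx(cv2.morphologyEx(m,cv2.MORPH_CLOSE,np.ones((9,9),np.uint8)),cv2.MORPH_OPEN,np.ones((7,7),np.uint8))
c=max(cv2.findContours(m,0,1)[0],key=cv2.contourArea); r=cv2.minAreaRect(c); print(r)
B=plane(t,cv2.boxPoints(r)+[285,170],.088);print(B.round(4),B.mean(0))
E
```

```text
[[ 0.4339  0.077   0.1415]
 [ 0.4934 -0.2457  0.1421]
 [ 0.3847 -0.261   0.0905]
 [ 0.4638  0.0462  0.0981]
 [ 0.5118 -0.2129  0.099 ]]
[[ 0.4248522   0.00488776  0.088     ]
 [ 0.44361496 -0.05616727  0.088     ]]
((345.3226013183594, 208.72076416015625), (46.625, 98.41007232666016), 79.3803482055664)
[[ 0.4945  0.077   0.036 ]
 [ 0.5536 -0.2412  0.036 ]
 [ 0.4033 -0.2677  0.036 ]
 [ 0.3441  0.0485  0.036 ]] [ 0.44889083 -0.09583069  0.036     ] [0.3236064  0.15268096 0.32175106 0.15305992]
((58.551475524902344, 38.07176208496094), (21.802688598632812, 86.93428802490234), 80.90972137451172)
[[ 0.4622  0.0532  0.088 ]
 [ 0.5051 -0.2171  0.088 ]
 [ 0.4374 -0.2272  0.088 ]
 [ 0.3944  0.0423  0.088 ]] [ 0.44977719 -0.08720162  0.088     ]
```

{"op": "servo_tool", "data": {"targets": [[1, 0, 0.3, 0, 0, 0], [1, 0, 0.3, 0, 0, 0], [1, 0, 0.3, 0, 0, 0], [1, 0, 0.3, 0, 0, 0], [1, 0, 0.3, 0, 0, 0]], "fingers": -0.3, "force": 20}}

```text
clock: 0.82
ee_pos: [0.3125, -0.552, 0.2494]
tool_rot: [3.11, 0.439, 0.006]
contact_force: [-0.6, 0.5, -0.5]
opening: 0.351
finger_force: 0.0
```

{"op": "servo_tool", "data": {"targets": [[0.857, 1, 0, 0, 0, 0.0586], [0.857, 1, 0, 0, 0, 0.0586], [0.857, 1, 0, 0, 0, 0.0586], [0.857, 1, 0, 0, 0, 0.0586], [0.857, 1, 0, 0, 0, 0.0586]]}}

```text
clock: 1.23
ee_pos: [0.436, -0.4006, 0.2486]
tool_rot: [-2.979, -0.995, -0.002]
contact_force: [1.2, 0.6, 0.2]
opening: 0.349
finger_force: 0.0
```

{"op": "servo_tool", "data": {"targets": [[0, 1, 0, 0, 0, 0.0586], [0, 1, 0, 0, 0, 0.0586], [0, 1, 0, 0, 0, 0.0586], [0, 1, 0, 0, 0, 0.0586], [0, 1, 0, 0, 0, 0.0586]]}}

```text
clock: 1.65
ee_pos: [0.4346, -0.2487, 0.2491]
tool_rot: [-2.744, -1.528, -0.002]
contact_force: [0.0, -0.2, -0.8]
opening: 0.349
finger_force: 0.0
```

{"op": "servo_tool", "data": {"targets": [[0, 1, 0, 0, 0, 0.0586], [0, 1, 0, 0, 0, 0.0586], [0, 1, 0, 0, 0, 0.0586], [0, 1, 0, 0, 0, 0.0586], [0, 1, 0, 0, 0, 0.0586]]}}

```text
clock: 2.07
ee_pos: [0.4342, -0.0991, 0.2488]
tool_rot: [-2.418, -2.005, -0.002]
contact_force: [-0.2, 0.4, -0.0]
opening: 0.348
finger_force: 0.0
```

{"op": "servo_tool", "data": {"targets": [[0, 1, 0, 0, 0, 0.0586], [0, 1, 0, 0, 0, 0.0586], [0, 1, 0, 0, 0, 0.0586], [0, 1, 0, 0, 0, 0.0586], [0, 1, 0, 0, 0, 0.0586]]}}

```text
clock: 2.48
ee_pos: [0.4341, 0.0509, 0.2487]
tool_rot: [-2.011, -2.413, -0.003]
contact_force: [-0.5, 0.0, 0.1]
opening: 0.353
finger_force: 0.0
```

{"op": "servo_tool", "data": {"targets": [[0, 0.2, 0, 0, 0, 0], [0, 0.2, 0, 0, 0, 0], [0, 0.2, 0, 0, 0, 0]]}}

```text
clock: 2.73
ee_pos: [0.4342, 0.0767, 0.2484]
tool_rot: [2.017, 2.408, -0.0]
contact_force: [0.3, -0.3, -0.1]
opening: 0.352
finger_force: 0.0
```

{"op": "servo_tool", "data": {"targets": [[0, 0, -0.2, 0, 0, 0], [0, 0, -0.4, 0, 0, 0], [0, 0, -0.6, 0, 0, 0], [0, 0, -0.75, 0, 0, 0], [0, 0, -0.82, 0, 0, 0]]}}

```text
clock: 3.15
ee_pos: [0.4333, 0.0749, 0.1231]
tool_rot: [-2.019, -2.405, 0.004]
contact_force: [-0.3, -1.2, 0.5]
opening: 0.349
finger_force: 0.0
```

{"op": "servo_tool", "data": {"targets": [[0, 0, 0, 0, 0, 0], [0, 0, 0, 0, 0, 0], [0, 0, 0, 0, 0, 0]], "fingers": -0.6}}

```text
clock: 3.4
ee_pos: [0.4345, 0.0759, 0.1263]
tool_rot: [2.019, 2.406, 0.001]
contact_force: [0.7, -0.3, 0.1]
opening: 0.201
finger_force: 0.0
```

```bash
python3 - <<'E'
from h import *
t=read_camera("top");s=read_camera("side")
crop(s,270,110,110,140,4,"pics/s1.png")
import math
H=np.array([.4574,.0813]);xs=np.array([.984,.179])
for d in (-28.8,-10,10,30,45,57):
    a=math.radians(d);print(d,(H+xs*.051*math.sin(a)).round(4),round(.098+.051*math.cos(a)-.017,4))
E
```

```text
-28.8 [0.4332 0.0769] 0.1257
-10 [0.4487 0.0797] 0.1312
10 [0.4661 0.0829] 0.1312
30 [0.4825 0.0859] 0.1252
45 [0.4929 0.0878] 0.1171
57 [0.4995 0.089 ] 0.1088
```

View pics/s1.png

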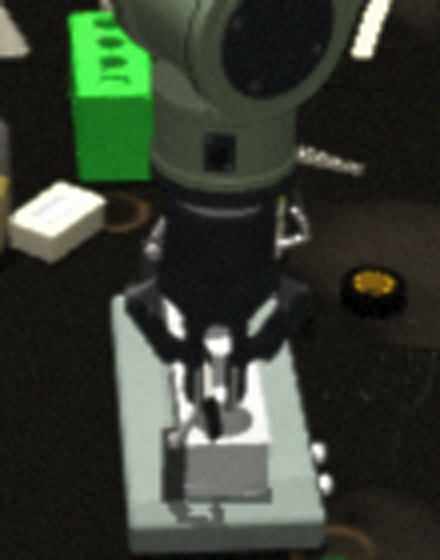

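The fingers show at about (205–240, 345–400) in this crop, with a bright knob at (217,338) and the dark element still at (212,415). I'll check the projections.

```bash
python3 - <<'E'
from h import *
s=read_camera("side");st=sensors.read_state();p=st["ee_pos"]
pts=[p,p+[0,0,.019],p+[-.179*.02,.984*.02,.019],p-[-.179*.02,.984*.02,-.019]]
print(((proj(s,pts)-[270,110])*4).round(0))
im=cv2.resize(s["color"][150:240,290:360],None,fx=8,fy=8,interpolation=cv2.INTER_CUBIC)[:600]
im=((im/255.)**.5*255).astype('uint8')
cv2.imwrite("pics/s2.png",im); print(((proj(s,pts)-[290,150])*8).round(0))
E
```

```text
[[209. 433.]
 [210. 412.]
 [212. 429.]
 [207. 395.]]
[[258. 546.]
 [260. 504.]
 [264. 538.]
 [255. 471.]]
```

View pics/s2.png

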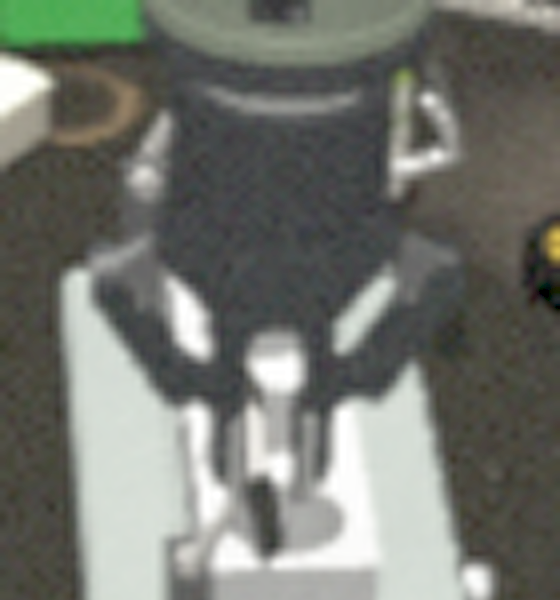

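```bash
python3 - <<'E'
from h import *
s=read_camera("top");st=sensors.read_state();p=st["ee_pos"];print(p)
im=cv2.resize(s["color"][170:250,260:360],None,fx=7,fy=7,interpolation=cv2.INTER_CUBIC)
im=((im/255.)**.45*255).astype('uint8')
cv2.imwrite("pics/t2.png",im); print(((proj(s,[p,p+[0,0,.019],p+[0,0,.07]])-[260,170])*7).round(0))
E
```

```text
[0.43437938 0.07627896 0.12610923]
[[214. 300.]
 [210. 300.]
 [200. 299.]]
```

View pics/t2.png

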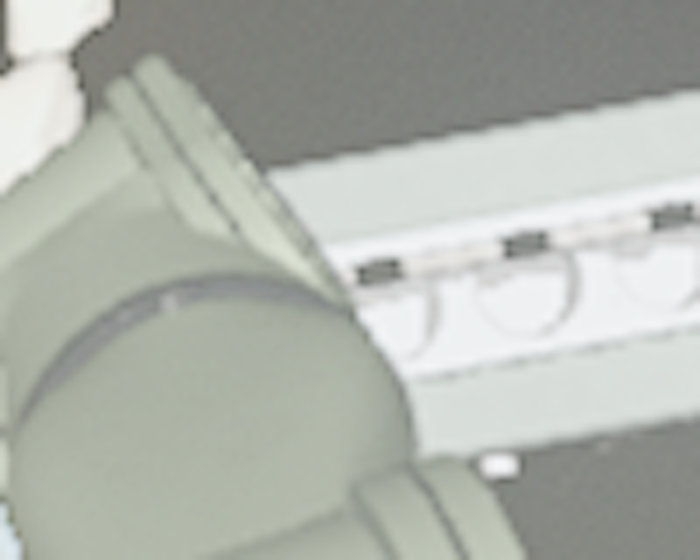

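```bash
python3 - <<'E'
from h import *
t=read_camera("top");s=read_camera("side")
T=lambda a:np.array(a,float)/6+[280,165]-.4
for z in (.125,.1415):
  P=plane(t,T([(582,192),(456,214),(330,238),(205,262),(128,275),(100,285),(62,290),(25,296)]),z)
  print(P.round(3).tolist());print(((proj(s,P)-[285,140])*5.2).round(0).tolist())
E
```

```text
[[0.484, -0.186, 0.125], [0.473, -0.122, 0.125], [0.461, -0.058, 0.125], [0.448, 0.006, 0.125], [0.442, 0.045, 0.125], [0.437, 0.059, 0.125], [0.434, 0.078, 0.125], [0.431, 0.097, 0.125]]
[[156.0, 154.0], [163.0, 209.0], [172.0, 269.0], [181.0, 332.0], [186.0, 374.0], [192.0, 390.0], [194.0, 411.0], [196.0, 433.0]]
[[0.483, -0.184, 0.141], [0.472, -0.121, 0.141], [0.46, -0.058, 0.141], [0.448, 0.005, 0.141], [0.442, 0.044, 0.141], [0.437, 0.058, 0.141], [0.434, 0.077, 0.141], [0.431, 0.096, 0.141]]
[[158.0, 134.0], [164.0, 188.0], [173.0, 246.0], [183.0, 309.0], [187.0, 349.0], [194.0, 365.0], [195.0, 386.0], [197.0, 407.0]]
```

{"op": "servo_tool", "data": {"targets": [[0, 0, 0, 0, 0, 0], [0, 0, 0, 0, 0, 0], [0, 0, 0, 0, 0, 0], [0, 0, 0, 0, 0, 0]], "fingers": -1, "force": 20}}

```text
clock: 4.03
ee_pos: [0.434, 0.0765, 0.1255]
tool_rot: [-2.018, -2.408, 0.0]
contact_force: [0.1, -0.2, -0.4]
opening: -0.003
finger_force: 0.0
```

```bash
python3 - <<'E'
from h import *
s=read_camera("side");st=sensors.read_state();p=st["ee_pos"];print(p,st["opening"])
im=cv2.resize(s["color"][160:235,295:350],None,fx=10,fy=8,interpolation=cv2.INTER_CUBIC)
im=((im/255.)**.5*255).astype('uint8')
u=(proj(s,[p])[0]-[295,160])*[10,8];print(u)
cv2.circle(im,tuple(int(v) for v in u),4,(0,0,255),-1)
cv2.imwrite("pics/s3.png",im)
E
```

```text
[0.43402255 0.0764568  0.12545842] 0.003288504579982964
[273.95142172 468.34660837]
```

View pics/s3.png

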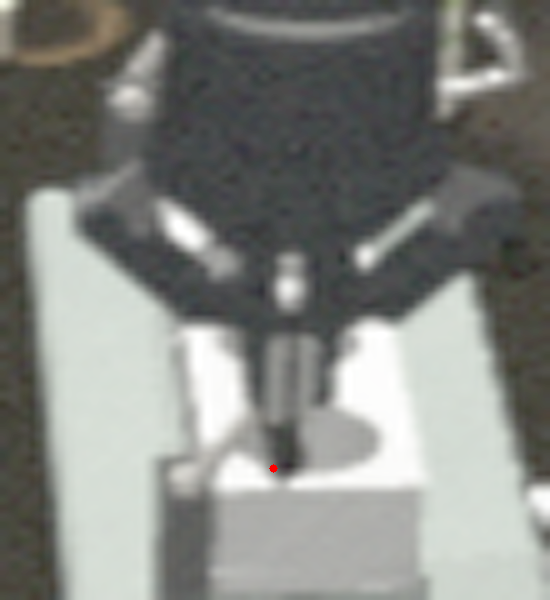

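The shut fingers reach only to about (290,425) in the crop, above the projected TCP at (274,468). I'll compare pixels with the first picture to separate the fingers from the grip.

```bash
python3 - <<'E'
from h import *
s=read_camera("side");t=read_camera("top");p=sensors.read_state()["ee_pos"]
a=cv2.imread("pics/side0.png")[...,1].astype(int); b=s["color"][...,1].astype(int)
print("cols",list(range(314,334)))
for r in range(202,222): print(r,a[r,314:334],'|',b[r,314:334])
print(proj(s,[p,[.434,.077,.1415],[.434,.097,.1415]]))
a=cv2.imread("pics/top0.png").astype(int);b=t["color"].astype(int)
print(np.abs(a-b)[195:215,325:400].max())
E
```

```text
cols [314, 315, 316, 317, 318, 319, 320, 321, 322, 323, 324, 325, 326, 327, 328, 329, 330, 331, 332, 333]
202 [249 248 192 119 105 101 199 228 204 139 119 118 118 116 113 109 137 236
 251 250] | [248 247 191 117  80  36  23  26  63  65  52  81  56  29  36  95 137 236
 250 251]
203 [248 248 215 140 111 121 195 230 215 146 122 117 116 116 112 113 143 235
 250 250] | [248 247 215 138  90  38  24  36  84  73  49  84  71  36  33  97 141 236
 250 251]
204 [247 249 244 207 146 124 171 227 221 144 118 119 115 118 114 136 204 248
 251 251] | [247 249 244 203 124  49  25  44  83  72  51  82  63  30  42 128 205 249
 251 251]
205 [246 251 248 243 220 171 159 224 223 145 124 128 135 137 162 212 247 251
 251 251] | [246 251 248 243 196  80  26  40  85  65  51  83  66  35  77 206 248 251
 251 251]
206 [233 250 248 247 245 244 188 223 228 172 166 189 215 222 246 249 251 252
 252 251] | [233 250 247 245 216  97  33  42  81  59  46  86  61  48 123 243 251 252
 252 251]
207 [208 249 247 246 244 221 164 218 231 229 246 249 250 250 251 251 251 252
 252 252] | [208 249 247 245 224 103  33  44  84  63  48 
[... 1835 characters left out ...]
 250 252] | [150 121 117 217 243 243 229 139  52  20  33  84 128 133 144 160 201 232
 244 247]
219 [143 106 151 246 248 247 248 211 113  67 122 189 216 218 235 249 250 250
 251 251] | [139 105 142 239 246 246 243 194  98  59 108 176 199 206 227 241 243 244
 246 247]
220 [114  87 171 245 244 242 243 243 190 158 237 246 246 237 236 239 237 238
 237 239] | [110  86 159 237 243 242 241 235 169 138 227 238 239 228 228 229 229 228
 228 229]
221 [ 87  67 121 176 173 152 147 151 130 124 148 154 153 147 147 144 144 143
 145 146] | [ 89  62 116 167 172 152 148 144 127 119 145 146 144 141 141 141 138 138
 141 139]
[[322.40546418 218.54743268]
 [322.54493975 214.22451306]
 [321.86764815 218.48012412]]
8
```

{"op": "servo_tool", "data": {"targets": [[0.02, 0, 0.1, 0, 0, 0], [0.02, 0, 0.1, 0, 0, 0], [0.02, 0, 0.1, 0, 0, 0], [0.02, 0, 0.1, 0, 0, 0]], "fingers": -0.3}}

```text
clock: 4.52
ee_pos: [0.4369, 0.0763, 0.1402]
tool_rot: [-2.018, -2.408, 0.0]
contact_force: [0.3, -0.2, 0.2]
opening: 0.347
finger_force: 0.0
```

{"op": "servo_tool", "data": {"targets": [[0, 0, -0.05, 0, 0, 0], [0, 0, -0.1, 0, 0, 0], [0, 0, -0.15, 0, 0, 0], [0, 0, -0.2, 0, 0, 0], [0, 0, -0.2, 0, 0, 0]]}}

```text
clock: 4.93
ee_pos: [0.4363, 0.0764, 0.1088]
tool_rot: [-2.016, -2.407, 0.003]
contact_force: [0.5, -0.7, -1.1]
opening: 0.349
finger_force: 0.0
```

```bash
python3 - <<'E'
from h import *
s=read_camera("side");p=sensors.read_state();print(p["ee_pos"],p["contact_force"],p["opening"])
b=s["color"][...,1].astype(int)
for r in range(202,224): print(r,b[r,308:340])
E
```

```text
[0.4365328  0.07645728 0.10957371] [ 0.27289094 -0.20390955 -0.20164774] 0.34777434238324156
202 [ 22  17  19  25  21  22  19  17  19  31  74  91 188 214 188 133 120 119
 119 107  67  32  18  20  23  24  17  25  21  23  20  30]
203 [ 19  18  21  19  18  21  18  19  22  41  97 118 178 216 199 138 121 120
 115  93  42  26  21  22  22  18  21  24  25  23  26  51]
204 [ 25  24  28  26  21  18  18  27  28  67 119 123 160 211 204 135 120 122
 116  88  40  23  22  25  22  26  51  67  76  59  61 106]
205 [ 68  73  80  64  39  22  22  22  41 131 196 171 153 209 207 139 118 127
 132 100  42  28  22  24  27  69 146 180 180 155 145 177]
206 [168 178 172 160  99  40  23  26  36 116 236 244 185 209 213 161 161 187
 206 161  68  49  35  26  52 166 235 207 193 185 187 191]
207 [192 193 190 172 109  46  25  36  65 124 235 220 162 202 218 222 246 249
 249 225 105  91  75  39  66 215 247 215 194 191 190 193]
208 [194 191 185 170 110  41  24  48  84 107 237 247 192 196 205 209 248 250
 250 226 102  88  78  38  79 226 248 221 195 192 191 189]
209 [194 195 190 174 107  45  27  57  90 128 237 246 189 130  
[... 1262 characters left out ...]
 248 247 244 210 190 189]
219 [193 191 132  85 157 169 138 105 141 239 246 246 243 189  98  58 107 177
 201 205 228 242 243 244 246 246 247 245 244 218 195 188]
220 [193 189 131  78 116 134 113  87 157 238 243 242 242 234 168 135 226 239
 238 227 228 231 229 228 229 229 228 210 205 205 194 191]
221 [193 187 129  69  88 104  86  63 116 169 172 151 147 146 127 118 142 146
 146 144 140 139 139 138 140 140 140 134 134 172 186 189]
222 [194 187 128  64  51  51  50  50  76 115 121 119 122 118 119 121 119 117
 121 123 119 117 117 118 123 121 120 120 127 165 185 187]
223 [192 188 129  62  40  40  36  44  73 110 117 120 120 119 119 121 120 121
 121 121 115 115 117 119 121 119 121 120 125 167 186 190]
```

{"op": "servo_tool", "data": {"targets": [[0, 0, -0.04, 0, 0, 0], [0, 0, -0.08, 0, 0, 0], [0, 0, -0.08, 0, 0, 0]]}}

```text
clock: 5.23
ee_pos: [0.4368, 0.0764, 0.0976]
tool_rot: [-2.017, -2.407, 0.001]
contact_force: [0.6, -0.8, 0.4]
opening: 0.354
finger_force: 0.0
```

{"op": "servo_tool", "data": {"targets": [[0, 0, 0, 0, 0, 0], [0, 0, 0, 0, 0, 0], [0, 0, 0, 0, 0, 0], [0, 0, 0, 0, 0, 0]], "fingers": -1, "force": 20}}

```text
clock: 5.57
ee_pos: [0.4368, 0.0764, 0.0986]
tool_rot: [-2.018, -2.408, 0.001]
contact_force: [-3.7, -0.6, 0.1]
opening: 0.116
finger_force: 19.6
```

{"op": "servo_tool", "data": {"targets": [[0.05, 0.009, 0.024, 0, 0, 0], [0.103, 0.019, 0.037, 0, 0, 0], [0.16, 0.03, 0.042, 0, 0, 0], [0.219, 0.04, 0.037, 0, 0, 0], [0.219, 0.04, 0.037, 0, 0, 0]]}}

```text
clock: 5.98
ee_pos: [0.4711, 0.0827, 0.1041]
tool_rot: [2.018, 2.407, 0.002]
contact_force: [3.4, 0.1, 6.3]
opening: 0.119
finger_force: 19.9
```

{"op": "servo_tool", "data": {"targets": [[0.057, 0.01, -0.015, 0, 0, 0], [0.11, 0.02, -0.04, 0, 0, 0], [0.15, 0.026, -0.067, 0, 0, 0], [0.179, 0.032, -0.094, 0, 0, 0], [0.21, 0.038, -0.13, 0, 0, 0]]}}

```text
clock: 6.4
ee_pos: [0.5008, 0.0878, 0.0841]
tool_rot: [-2.017, -2.407, 0.003]
contact_force: [-39.8, -7.0, 39.9]
opening: 0.116
finger_force: 25.9
```

{"op": "servo_tool", "data": {"targets": [[0.007, 0.001, -0.01, 0, 0, 0], [0.007, 0.001, -0.01, 0, 0, 0], [0.007, 0.001, -0.01, 0, 0, 0]]}}

```text
clock: 6.65
ee_pos: [0.5002, 0.0876, 0.0824]
tool_rot: [-2.016, -2.406, 0.007]
contact_force: [-16.8, -2.2, 9.3]
opening: 0.118
finger_force: 21.8
```

{"op": "servo_tool", "data": {"targets": [[-0.02, 0, 0, 0, 0, 0], [-0.02, 0, 0, 0, 0, 0], [-0.02, 0, 0, 0, 0, 0]], "fingers": -0.3}}

```text
clock: 6.9
ee_pos: [0.4999, 0.0884, 0.0829]
tool_rot: [2.018, 2.408, 0.001]
contact_force: [0.4, -0.8, -0.4]
opening: 0.349
finger_force: 0.0
```

{"op": "servo_tool", "data": {"targets": [[0, 0, 0.2, 0, 0, 0], [0, 0, 0.5, 0, 0, 0], [0, 0, 1, 0, 0, 0], [0, 0, 1, 0, 0, 0], [0, 0, 1, 0, 0, 0]]}}

```text
clock: 7.32
ee_pos: [0.5018, 0.0891, 0.239]
tool_rot: [2.015, 2.403, 0.012]
contact_force: [0.7, -0.4, 1.2]
opening: 0.351
finger_force: 0.0
```

{"op": "servo_tool", "data": {"targets": [[-0.5, 1, 0, 0, 0, 0], [-0.5, 1, 0, 0, 0, 0], [-0.5, 1, 0, 0, 0, 0], [-0.5, 1, 0, 0, 0, 0], [-0.5, 1, 0, 0, 0, 0]], "fingers": 1}}

```text
clock: 7.73
ee_pos: [0.4208, 0.2456, 0.2333]
tool_rot: [-2.005, -2.415, -0.004]
contact_force: [-0.4, 1.8, -0.2]
opening: 0.996
finger_force: 0.0
```

```bash
python3 - <<'E'
from h import *
s=read_camera("side");t=read_camera("top");p=sensors.read_state();print(p["ee_pos"],p["joint_positions"])
for c,z in((t,.072),(s,.067)):
  for ce,a,b in lids(c): 
    P=plane(c,ce,z)[0]
    if P[0]<.6: print(ce.round(1),a,P.round(4))
A=cv2.resize(s["color"][135:250,285:365],None,fx=5,fy=5,interpolation=cv2.INTER_CUBIC)
B=cv2.resize(t["color"][175:250,282:352],None,fx=5,fy=5,interpolation=cv2.INTER_CUBIC)
B=cv2.copyMakeBorder(B,0,A.shape[0]-B.shape[0],0,0,0)
cv2.imwrite("pics/o1.png",np.hstack([A,B]))
E
```

```text
[0.42404466 0.23981582 0.23301243] [-0.35589585  0.55530512 -0.38474337  1.74136746  0.25650971  0.89390308
 -0.67120983]
[239.1 201.1] 148 [0.4727 0.2463 0.072 ]
[434.7 214.5] 160 [ 0.4294 -0.377   0.072 ]
[238.6 228.5] 96 [0.3852 0.2472 0.072 ]
[302.1 273.6] 179 [0.4703 0.2471 0.067 ]
[334.3 278.4] 191 [0.3837 0.2543 0.067 ]
[323.  311.3] 208 [0.4025 0.3703 0.067 ]
```

View pics/o1.png

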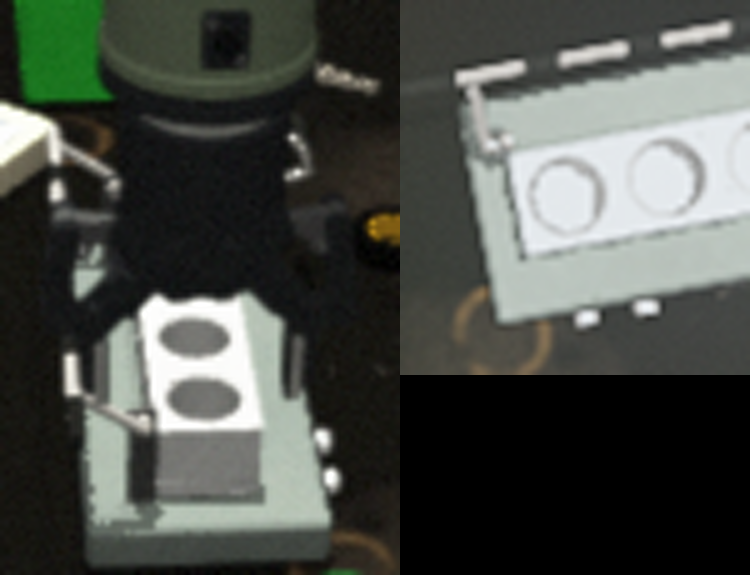

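The bail is right back and the wells are clear from above. Their side-view ellipses are near (204,398) and (194,337) in the crop. I'll move the arm aside, fit the wells, and calibrate the fingertip height from the recorded pixels.

{"op": "servo_tool", "data": {"targets": [[0, 1, 0.3, 0, 0, 0], [0, 1, 0.3, 0, 0, 0], [0, 1, 0.3, 0, 0, 0], [0, 1, 0.3, 0, 0, 0], [0, 1, 0.3, 0, 0, 0]]}}

```text
clock: 8.25
ee_pos: [0.4239, 0.3931, 0.2787]
tool_rot: [-2.013, -2.409, -0.004]
contact_force: [-0.7, -0.5, -1.3]
opening: 1.0
finger_force: 0.0
```

{"op": "servo_tool", "data": {"targets": [[0, 0.7, 0, 0, 0, 0], [0, 0.7, 0, 0, 0, 0], [0, 0.7, 0, 0, 0, 0], [0, 0.7, 0, 0, 0, 0]]}}

```text
clock: 8.58
ee_pos: [0.4238, 0.4963, 0.2762]
tool_rot: [-2.014, -2.409, 0.002]
contact_force: [-0.2, -0.0, -1.0]
opening: 1.001
finger_force: 0.0
```

```bash
python3 - <<'E'
from h import *
s=read_camera("side");t=read_camera("top");print(sensors.read_state()["ee_pos"])
def yplane(c,uv,y):
    d,o=und(c,uv); return o+d*((y-o[1])/d[:,1])[:,None]
for y in(.0655,.0765,.0875): print("tip shut@.1255",yplane(s,[(324,212.5)],y),"open .35@.1096",yplane(s,[(315,216.5)],y))
for ce,a,b in lids(s)+lids(t): print(ce.round(1),a)
g=s["color"].min(2)
roi=np.zeros_like(g);roi[145:235,300:345]=1
m=((g<165)&(roi>0)).astype('uint8')
cs,_=cv2.findContours(m,cv2.RETR_LIST,cv2.CHAIN_APPROX_NONE)
for c in cs:
    if 40<cv2.contourArea(c)<200 and len(c)>10:
        e=cv2.fitEllipse(c); print("side",np.round(e[0],2),np.round(e[1],1),cv2.contourArea(c),plane(s,[e[0]],.088).round(4))
# block white face in top
g=t["color"].min(2);m=(g>175).astype('uint8');r2=np.zeros_like(m);r2[180:245,300:400]=1;m*=r2
m=cv2.morphologyEx(cv2.morphologyEx(m,cv2.MORPH_CLOSE,np.ones((5,5),np.uint8)),cv2.MORPH_OPEN,np.ones((9,9),np.uint8))
c=max(cv2.findContours(m,0,1)[0],key=cv2.contourArea); r=cv2.minAreaRect(c)
B=plane(t,cv2.boxPoints(r),.088);print(r,B.round(4),B.mean(0))
crop(t,300,175,105,75,7.5,"pics/t5.png")
E
```

```text
[0.4253338  0.49275267 0.27714309]
tip shut@.1255 [[0.43083332 0.0655     0.13937834]] open .35@.1096 [[0.45657339 0.0655     0.12221049]]
tip shut@.1255 [[0.43005934 0.0765     0.14770154]] open .35@.1096 [[0.45553762 0.0765     0.1307083 ]]
tip shut@.1255 [[0.42928535 0.0875     0.15602475]] open .35@.1096 [[0.45450185 0.0875     0.13920611]]
[198.2  84.9] 816
[236.1 121.9] 68
[302.  273.7] 181
[334.3 278.7] 182
[323.1 311.2] 211
[237.9  66.9] 2114
[423.3 134.1] 58
[239.1 201.1] 148
[434.7 214.5] 160
[201.7 222.6] 133
[237.3 228.6] 125
((344.36761474609375, 208.92999267578125), (42.66156005859375, 93.83671569824219), 79.2156982421875) [[ 0.4857  0.0679  0.088 ]
 [ 0.5406 -0.2228  0.088 ]
 [ 0.4087 -0.2465  0.088 ]
 [ 0.3538  0.0425  0.088 ]] [ 0.44719723 -0.08972846  0.088     ]
```

View pics/t5.png

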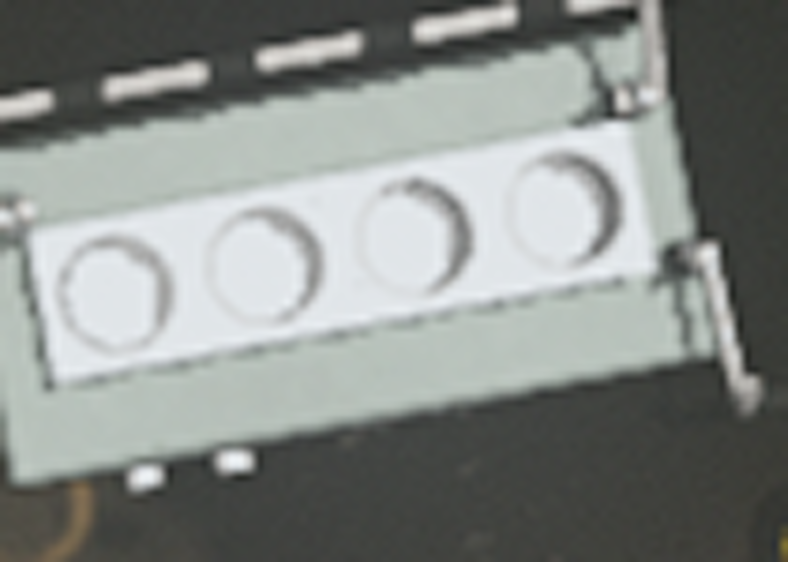

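The top crop shows the well mouths centred at about (115,294), (266,266), (415,237) and (564,210).

```bash
python3 - <<'E'
from h import *
t=read_camera("top");s=read_camera("side")
T=plane(t,np.array([(114.5,294),(266,266),(415,237),(564.5,210)])/7.5+[300,175]-.43,.088)
S=plane(s,np.array([(204,398),(194,337)])/5.+[285,135]-.4,.088)
print(T.round(4).tolist());print(S.round(4).tolist())
y=np.array([96,32,-32,-96])/1000
for k in(0,1): print(np.polyfit(y,T[:,k],1))
a=cv2.imread("pics/side0.png").min(2)
for r in (s["color"].min(2),):
  print(r[205:222:3,305:345:3])
E
```

```text
[[0.4319, 0.003, 0.088], [0.4436, -0.0606, 0.088], [0.4557, -0.1231, 0.088], [0.4669, -0.1857, 0.088]]
[[0.4306, 0.0056, 0.088], [0.4426, -0.0568, 0.088]]
[-0.18303127  0.44954297]
[ 0.98192279 -0.09158198]
[[ 59  56  57  59  57  51  50  34  20  25  86 179 179  62]
 [ 18  19  23  20  22  17  23  20  20 121 213 179 178 123]
 [ 20  21  21  18  19  18  18  24  21 161 243 177 180 152]
 [ 61  78  79  78  54  27  23  22  17  98 249 177 177 175]
 [ 26  26  22  25  20  21  17  15  16 209 250 175 174 173]
 [ 20  18  15  22  18  19  18  16  17 222 221 182 179 178]]
```

{"op": "servo_tool", "data": {"targets": [[0.15, -0.8, -0.2, 0, 0, 0.0013], [0.3, -0.8, -0.4, 0, 0, 0.0013], [0.3, -0.8, -0.4, 0, 0, 0.0013], [0.3, -0.8, -0.4, 0, 0, 0.0013], [0.3, -0.8, -0.4, 0, 0, 0.0013]], "fingers": 0.5, "force": 30}}

```text
clock: 9.2
ee_pos: [0.4722, 0.3672, 0.2168]
tool_rot: [2.015, 2.407, -0.004]
contact_force: [0.6, 0.3, 0.7]
opening: 0.75
finger_force: 0.0
```

{"op": "servo_tool", "data": {"targets": [[0, -0.85, 0, 0, 0, 0], [0, -0.85, 0, 0, 0, 0], [0, -0.85, 0, 0, 0, 0], [0, -0.85, 0, 0, 0, 0], [0, -0.85, 0, 0, 0, 0]]}}

```text
clock: 9.62
ee_pos: [0.4703, 0.2427, 0.219]
tool_rot: [2.013, 2.41, 0.001]
contact_force: [-0.0, 0.9, 1.2]
opening: 0.748
finger_force: 0.0
```

{"op": "servo_tool", "data": {"targets": [[0, 0, 0, 0, 0, 0], [0, 0, 0, 0, 0, 0]]}}

```text
clock: 9.78
ee_pos: [0.4694, 0.2466, 0.2183]
tool_rot: [-2.007, -2.417, -0.001]
contact_force: [-1.1, 0.3, -0.5]
opening: 0.749
finger_force: 0.0
```

{"op": "servo_tool", "data": {"targets": [[0.013, 0, -0.25, 0, 0, 0], [0.013, 0, -0.5, 0, 0, 0], [0.013, 0, -0.7, 0, 0, 0], [0.013, 0, -0.7, 0, 0, 0]]}}

```text
clock: 10.12
ee_pos: [0.4692, 0.2456, 0.1086]
tool_rot: [-2.004, -2.416, 0.01]
contact_force: [-0.5, -0.9, -2.3]
opening: 0.752
finger_force: 0.0
```

{"op": "servo_tool", "data": {"targets": [[0, 0, -0.2, 0, 0, 0], [0, 0, -0.4, 0, 0, 0], [0, 0, -0.55, 0, 0, 0], [0, 0, -0.607, 0, 0, 0], [0, 0, -0.607, 0, 0, 0]]}}

```text
clock: 10.53
ee_pos: [0.4711, 0.2463, 0.0217]
tool_rot: [-2.007, -2.417, 0.002]
contact_force: [-0.4, 0.1, 0.9]
opening: 0.749
finger_force: 0.0
```

{"op": "servo_tool", "data": {"targets": [[0, 0, 0, 0, 0, 0], [0, 0, 0, 0, 0, 0], [0, 0, 0, 0, 0, 0], [0, 0, 0, 0, 0, 0]], "fingers": -1, "force": 30}}

```text
clock: 10.87
ee_pos: [0.4723, 0.2464, 0.0238]
tool_rot: [2.008, 2.415, 0.004]
contact_force: [-0.7, 1.1, 7.0]
opening: 0.495
finger_force: 29.5
```

{"op": "servo_tool", "data": {"targets": [[0, 0, 0.2, 0, 0, 0], [0, 0, 0.6, 0, 0, 0], [0, 0, 1, 0, 0, 0], [0, 0, 1, 0, 0, 0], [0, 0, 1, 0, 0, 0]]}}

```text
clock: 11.28
ee_pos: [0.4734, 0.2472, 0.1796]
tool_rot: [2.006, 2.413, 0.015]
contact_force: [1.1, 0.5, 0.3]
opening: 0.495
finger_force: 31.5
```

{"op": "servo_tool", "data": {"targets": [[-0.04, -0.2, 0, 0, 0, 0], [-0.1, -0.45, 0, 0, 0, 0], [-0.133, -0.65, 0, 0, 0, 0], [-0.133, -0.8, 0, 0, 0, 0], [-0.133, -0.8, 0, 0, 0, 0]]}}

```text
clock: 11.7
ee_pos: [0.4516, 0.1212, 0.1732]
tool_rot: [2.012, 2.41, -0.002]
contact_force: [-0.3, -0.1, -1.6]
opening: 0.492
finger_force: 31.4
```

{"op": "servo_tool", "data": {"targets": [[-0.04, -0.2, 0, 0, 0, 0], [-0.1, -0.45, 0, 0, 0, 0], [-0.133, -0.65, 0, 0, 0, 0], [-0.133, -0.8, 0, 0, 0, 0], [-0.133, -0.8, 0, 0, 0, 0]]}}

```text
clock: 12.12
ee_pos: [0.4313, 0.0016, 0.1729]
tool_rot: [2.013, 2.41, -0.002]
contact_force: [0.1, 0.0, -0.9]
opening: 0.49
finger_force: 31.4
```

{"op": "servo_tool", "data": {"targets": [[0, 0, -0.3, 0, 0, 0], [0, 0, -0.3, 0, 0, 0], [0, 0, -0.3, 0, 0, 0]]}}

```text
clock: 12.37
ee_pos: [0.4309, 0.0062, 0.1268]
tool_rot: [-2.006, -2.416, 0.003]
contact_force: [-0.7, -0.5, -0.8]
opening: 0.495
finger_force: 31.4
```

```bash
python3 - <<'E'
from h import *
s=read_camera("side");t=read_camera("top");print(sensors.read_state()["ee_pos"])
for n,c in(("s",s),("t",t)):
  for ce,a,b in lids(c,15): print(n,ce.round(1),a,b[:4])
A=cv2.resize(s["color"][140:245,285:365],None,fx=5.5,fy=5.5,interpolation=cv2.INTER_CUBIC)
cv2.imwrite("pics/o2.png",A)
E
```

```text
[0.43184321 0.00629303 0.12830017]
s [198.1  85. ] 818 [182  68  35  35]
s [236.1 121.9] 68 [231 118  11  11]
s [326.7 192.6] 123 [320 188  14  11]
s [334.4 278.3] 195 [327 271  16  15]
s [323.1 311.2] 212 [315 304  17  16]
t [237.9  66.9] 2100 [201  49  80  39]
t [423.3 134.1] 61 [418 124  18  17]
t [434.7 214.5] 161 [428 208  14  14]
t [201.7 222.6] 133 [195 216  14  13]
t [237.3 228.6] 126 [231 223  13  12]
```

View pics/o2.png

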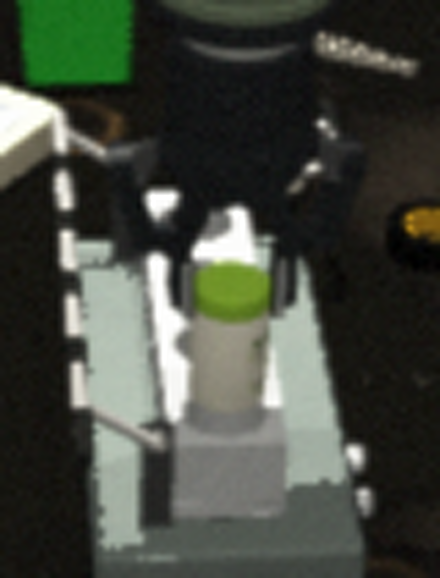

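```bash
python3 - <<'E'
from h import *
s=read_camera("side");p=sensors.read_state()["ee_pos"]
ce=[c for c,a,b in lids(s,15) if 310<c[0]<340 and c[1]<230][0]
print(p,plane(s,[ce],.067+p[2]-.0235),plane(s,[ce],.067+p[2]-.0215))
E
```

```text
[0.43202619 0.00618377 0.12843637] [[0.43000491 0.00903126 0.17193637]] [[0.42981334 0.01192771 0.17393637]]
```

{"op": "servo_tool", "data": {"targets": [[0, -0.016, 0, 0, 0, 0], [0, -0.016, -0.05, 0, 0, 0], [0, -0.016, -0.1, 0, 0, 0], [0, -0.016, -0.14, 0, 0, 0], [0, -0.016, -0.18, 0, 0, 0]]}}

```text
clock: 12.93
ee_pos: [0.4313, 0.0034, 0.0992]
tool_rot: [-2.008, -2.416, 0.001]
contact_force: [1.2, -0.1, -1.3]
opening: 0.492
finger_force: 31.5
```

{"op": "servo_tool", "data": {"targets": [[0, 0, 0, 0, 0, 0], [0, 0, 0, 0, 0, 0]]}}

```text
clock: 13.1
ee_pos: [0.4313, 0.0035, 0.0996]
tool_rot: [-2.007, -2.416, 0.001]
contact_force: [0.1, 0.6, -0.5]
opening: 0.493
finger_force: 31.5
```

{"op": "servo_tool", "data": {"targets": [[0, 0, -0.05, 0, 0, 0], [0, 0, -0.1, 0, 0, 0], [0, 0, -0.14, 0, 0, 0], [0, 0, -0.17, 0, 0, 0], [0, 0, -0.17, 0, 0, 0]]}}

```text
clock: 13.52
ee_pos: [0.4311, 0.0035, 0.0735]
tool_rot: [-2.007, -2.416, 0.002]
contact_force: [0.5, -0.1, -0.5]
opening: 0.495
finger_force: 31.5
```

{"op": "servo_tool", "data": {"targets": [[0, 0, -0.008, 0, 0, 0], [0, 0, -0.015, 0, 0, 0], [0, 0, -0.015, 0, 0, 0]]}}

```text
clock: 13.77
ee_pos: [0.4315, 0.0034, 0.0722]
tool_rot: [2.008, 2.416, 0.0]
contact_force: [0.4, 0.7, -0.6]
opening: 0.491
finger_force: 31.5
```

{"op": "servo_tool", "data": {"targets": [[0, 0, 0, 0, 0, 0], [0, 0, 0, 0, 0, 0], [0, 0, 0, 0, 0, 0]], "fingers": 0.25}}

```text
clock: 14.02
ee_pos: [0.4315, 0.0034, 0.0724]
tool_rot: [2.008, 2.416, 0.0]
contact_force: [0.5, 1.3, 0.6]
opening: 0.623
finger_force: 0.0
```

{"op": "servo_tool", "data": {"targets": [[0, 0, 0.15, 0, 0, 0], [0, 0, 0.4, 0, 0, 0], [0, 0, 0.7, 0, 0, 0], [0, 0, 1, 0, 0, 0], [0, 0, 1, 0, 0, 0]]}}

```text
clock: 14.43
ee_pos: [0.4328, 0.0038, 0.2276]
tool_rot: [2.005, 2.412, 0.007]
contact_force: [-0.2, 0.2, 0.2]
opening: 0.627
finger_force: 0.0
```

{"op": "servo_tool", "data": {"targets": [[-0.04, 0.2, 0, 0, 0, 0], [-0.1, 0.45, 0, 0, 0, 0], [-0.157, 0.7, 0, 0, 0, 0], [-0.157, 0.833, 0, 0, 0, 0], [-0.157, 0.833, 0, 0, 0, 0]], "fingers": 0.5}}

```text
clock: 14.85
ee_pos: [0.4073, 0.1325, 0.2225]
tool_rot: [-2.001, -2.421, -0.003]
contact_force: [-0.1, 0.0, 0.3]
opening: 0.748
finger_force: 0.0
```

```bash
cat > j.py <<'E'
from h import *
s=read_camera("side");t=read_camera("top");st=sensors.read_state();print(st["ee_pos"].round(4),st["clock"])
for n,c,z in(("t",t,.072),("s",s,.067)):
  for ce,a,b in lids(c,15):
    P=plane(c,ce,z)[0]
    if P[0]<.6: print(n,ce.round(1),a,P.round(4),"seated plane",plane(c,ce,z+.048)[0,:2].round(4))
E
python3 j.py
```

```text
[0.4078 0.1286 0.2222] 14.95
t [314.6 213.7] 142 [0.4323 0.0039 0.072 ] seated plane [0.432 0.003]
t [434.7 214.5] 160 [ 0.4294 -0.377   0.072 ] seated plane [ 0.4292 -0.363 ]
t [200.7 222.1] 108 [0.4057 0.3692 0.072 ] seated plane [0.4065 0.3539]
s [325.5 206.9] 123 [ 0.4357 -0.0605  0.067 ] seated plane [0.4313 0.0046]
s [334.2 278.4] 188 [0.3839 0.2543 0.067 ] seated plane [0.3823 0.3024]
s [323.1 311.2] 211 [0.4024 0.37   0.067 ] seated plane [0.3999 0.4119]
```

{"op": "servo_tool", "data": {"targets": [[-0.04, 0.2, 0, 0, 0, 0], [-0.1, 0.45, 0, 0, 0, 0], [-0.152, 0.7, 0, 0, 0, 0], [-0.152, 0.826, 0, 0, 0, 0], [-0.152, 0.826, 0, 0, 0, 0]]}}

```text
clock: 15.37
ee_pos: [0.3847, 0.2551, 0.2222]
tool_rot: [-2.004, -2.418, -0.002]
contact_force: [0.5, 0.4, 0.3]
opening: 0.748
finger_force: 0.0
```

{"op": "servo_tool", "data": {"targets": [[0, 0, -0.25, 0, 0, 0], [0, 0, -0.5, 0, 0, 0], [0, 0, -0.7, 0, 0, 0], [0, 0, -0.7, 0, 0, 0]]}}

```text
clock: 15.7
ee_pos: [0.384, 0.2497, 0.1134]
tool_rot: [-2.009, -2.414, 0.01]
contact_force: [-0.3, -0.2, 0.2]
opening: 0.749
finger_force: 0.0
```

{"op": "servo_tool", "data": {"targets": [[0, 0, -0.2, 0, 0, 0], [0, 0, -0.4, 0, 0, 0], [0, 0, -0.55, 0, 0, 0], [0, 0, -0.622, 0, 0, 0], [0, 0, -0.622, 0, 0, 0]]}}

```text
clock: 16.12
ee_pos: [0.3855, 0.2513, 0.0234]
tool_rot: [2.009, 2.415, -0.003]
contact_force: [0.4, -0.7, 0.7]
opening: 0.75
finger_force: 0.0
```

{"op": "servo_tool", "data": {"targets": [[0, 0, 0, 0, 0, 0], [0, 0, 0, 0, 0, 0], [0, 0, 0, 0, 0, 0], [0, 0, 0, 0, 0, 0]], "fingers": -1}}

```text
clock: 16.45
ee_pos: [0.386, 0.2522, 0.0255]
tool_rot: [2.009, 2.415, 0.003]
contact_force: [-0.8, -0.7, 5.7]
opening: 0.491
finger_force: 29.6
```

{"op": "servo_tool", "data": {"targets": [[0, 0, 0.2, 0, 0, 0], [0, 0, 0.6, 0, 0, 0], [0, 0, 1, 0, 0, 0], [0, 0, 1, 0, 0, 0], [0, 0, 1, 0, 0, 0]]}}

```text
clock: 16.87
ee_pos: [0.3868, 0.2531, 0.181]
tool_rot: [2.008, 2.413, 0.014]
contact_force: [0.2, 0.8, -0.4]
opening: 0.497
finger_force: 31.5
```

{"op": "servo_tool", "data": {"targets": [[0.04, -0.2, 0, 0, 0, 0], [0.08, -0.4, 0, 0, 0, 0], [0.127, -0.6, 0, 0, 0, 0], [0.127, -0.692, 0, 0, 0, 0], [0.127, -0.692, 0, 0, 0, 0]]}}

```text
clock: 17.28
ee_pos: [0.4046, 0.1449, 0.1751]
tool_rot: [2.012, 2.41, -0.001]
contact_force: [0.0, -0.2, -1.1]
opening: 0.495
finger_force: 31.4
```

{"op": "servo_tool", "data": {"targets": [[0.04, -0.2, 0, 0, 0, 0], [0.08, -0.4, 0, 0, 0, 0], [0.127, -0.6, 0, 0, 0, 0], [0.127, -0.692, 0, 0, 0, 0], [0.127, -0.692, 0, 0, 0, 0]]}}

```text
clock: 17.7
ee_pos: [0.4234, 0.0418, 0.1748]
tool_rot: [2.012, 2.411, -0.001]
contact_force: [-1.6, 0.8, -1.3]
opening: 0.491
finger_force: 31.4
```

{"op": "servo_tool", "data": {"targets": [[0.04, -0.2, 0, 0, 0, 0], [0.08, -0.4, 0, 0, 0, 0], [0.127, -0.6, 0, 0, 0, 0], [0.127, -0.692, 0, 0, 0, 0], [0.127, -0.692, 0, 0, 0, 0]]}}

```text
clock: 18.12
ee_pos: [0.4424, -0.0615, 0.1746]
tool_rot: [2.012, 2.412, -0.001]
contact_force: [-0.1, -0.1, -0.9]
opening: 0.491
finger_force: 31.4
```

{"op": "servo_tool", "data": {"targets": [[0, 0, -0.1, 0, 0, 0], [0, 0, -0.2, 0, 0, 0], [0, 0, -0.3, 0, 0, 0], [0, 0, -0.3, 0, 0, 0], [0, 0, -0.3, 0, 0, 0]]}}

```text
clock: 18.53
ee_pos: [0.4423, -0.058, 0.1295]
tool_rot: [-2.006, -2.417, -0.0]
contact_force: [0.1, 0.1, -0.6]
opening: 0.494
finger_force: 31.4
```

```bash
cat > hh.py <<'E'
from h import *
s=read_camera("side");p=sensors.read_state()["ee_pos"];print(p.round(4))
for c,a,b in lids(s,15):
  if c[0]>290 and c[1]<230: print(c.round(1),a,plane(s,[c],.067+p[2]-.0235)[0].round(4))
E
python3 hh.py
```

```text
[ 0.4426 -0.0583  0.1299]
[338.5 158.5] 17 [ 0.408  -0.1869  0.1734]
[325.  180.5] 113 [ 0.4395 -0.0502  0.1734]
[325.5 207. ] 126 [0.4259 0.0844 0.1734]
```

{"op": "servo_tool", "data": {"targets": [[0.005, -0.015, 0, 0, 0, 0], [0.005, -0.015, -0.05, 0, 0, 0], [0.005, -0.015, -0.1, 0, 0, 0], [0.005, -0.015, -0.14, 0, 0, 0], [0.005, -0.015, -0.18, 0, 0, 0]]}}

```text
clock: 19.0
ee_pos: [0.4431, -0.0614, 0.1012]
tool_rot: [-2.008, -2.416, -0.0]
contact_force: [1.6, -0.4, 0.0]
opening: 0.49
finger_force: 31.5
```

{"op": "servo_tool", "data": {"targets": [[0, 0, 0, 0, 0, 0], [0, 0, 0, 0, 0, 0]]}}

```text
clock: 19.17
ee_pos: [0.443, -0.0612, 0.1016]
tool_rot: [-2.007, -2.416, 0.0]
contact_force: [1.8, -0.1, -1.9]
opening: 0.489
finger_force: 31.4
```

{"op": "servo_tool", "data": {"targets": [[0, 0, -0.05, 0, 0, 0], [0, 0, -0.1, 0, 0, 0], [0, 0, -0.14, 0, 0, 0], [0, 0, -0.175, 0, 0, 0], [0, 0, -0.18, 0, 0, 0]]}}

```text
clock: 19.58
ee_pos: [0.443, -0.0612, 0.074]
tool_rot: [-2.007, -2.416, 0.0]
contact_force: [2.6, -0.8, -1.8]
opening: 0.494
finger_force: 31.3
```

{"op": "servo_tool", "data": {"targets": [[0, 0, 0, 0, 0, 0], [0, 0, 0, 0, 0, 0], [0, 0, 0, 0, 0, 0]], "fingers": 0.25}}

```text
clock: 19.83
ee_pos: [0.4429, -0.0614, 0.0751]
tool_rot: [-2.008, -2.416, 0.0]
contact_force: [0.6, 0.4, -0.1]
opening: 0.62
finger_force: 0.0
```

{"op": "servo_tool", "data": {"targets": [[0, 0, 0.15, 0, 0, 0], [0, 0, 0.4, 0, 0, 0], [0, 0, 0.7, 0, 0, 0], [0, 0, 1, 0, 0, 0], [0, 0, 1, 0, 0, 0]]}}

```text
clock: 20.25
ee_pos: [0.4443, -0.0611, 0.2304]
tool_rot: [2.005, 2.412, 0.006]
contact_force: [0.7, 0.0, -0.0]
opening: 0.621
finger_force: 0.0
```

{"op": "servo_tool", "data": {"targets": [[0, 0.25, 0, 0, 0, 0], [0, 0.5, 0, 0, 0, 0], [0, 0.75, 0, 0, 0, 0], [0, 1, 0, 0, 0, 0], [0, 1, 0, 0, 0, 0]], "fingers": 0.5}}

```text
clock: 20.67
ee_pos: [0.4423, 0.0956, 0.2255]
tool_rot: [-1.997, -2.423, -0.005]
contact_force: [-0.1, 1.4, 0.8]
opening: 0.749
finger_force: 0.0
```

```bash
python3 j.py
```

```text
[0.4427 0.0896 0.225 ] 20.7667
t [335.1 210.3] 142 [ 0.4431 -0.0614  0.072 ] seated plane [ 0.4424 -0.0598]
t [314.6 213.7] 142 [0.4323 0.0039 0.072 ] seated plane [0.432 0.003]
t [434.7 214.5] 160 [ 0.4294 -0.377   0.072 ] seated plane [ 0.4292 -0.363 ]
t [201.7 222.5] 134 [0.4042 0.3659 0.072 ] seated plane [0.405  0.3508]
s [337.5 157.3] 45 [ 0.4195 -0.376   0.067 ] seated plane [ 0.4161 -0.294 ]
s [324.  194.6] 112 [ 0.4466 -0.1278  0.067 ] seated plane [ 0.4417 -0.0591]
s [325.5 206.8] 124 [ 0.4356 -0.0607  0.067 ] seated plane [0.4312 0.0044]
s [323.1 311.2] 210 [0.4024 0.3699 0.067 ] seated plane [0.3998 0.4118]
```

{"op": "servo_tool", "data": {"targets": [[-0.04, 0.25, 0, 0, 0, 0], [-0.08, 0.5, 0, 0, 0, 0], [-0.131, 0.75, 0, 0, 0, 0], [-0.131, 0.928, 0, 0, 0, 0], [-0.131, 0.928, 0, 0, 0, 0]]}}

```text
clock: 21.18
ee_pos: [0.4227, 0.2317, 0.2251]
tool_rot: [-2.003, -2.419, -0.003]
contact_force: [-0.1, -0.3, -0.8]
opening: 0.75
finger_force: 0.0
```

{"op": "servo_tool", "data": {"targets": [[-0.04, 0.25, 0, 0, 0, 0], [-0.08, 0.5, 0, 0, 0, 0], [-0.131, 0.75, 0, 0, 0, 0], [-0.131, 0.928, 0, 0, 0, 0], [-0.131, 0.928, 0, 0, 0, 0]]}}

```text
clock: 21.6
ee_pos: [0.4028, 0.3705, 0.2246]
tool_rot: [-2.003, -2.418, -0.001]
contact_force: [-0.9, -0.9, -0.5]
opening: 0.75
finger_force: 0.0
```

{"op": "servo_tool", "data": {"targets": [[0, 0, -0.25, 0, 0, 0], [0, 0, -0.5, 0, 0, 0], [0, 0, -0.7, 0, 0, 0], [0, 0, -0.7, 0, 0, 0], [0, 0, -0.7, 0, 0, 0]]}}

```text
clock: 22.02
ee_pos: [0.4042, 0.3657, 0.12]
tool_rot: [2.01, 2.415, -0.003]
contact_force: [1.0, 0.4, 1.2]
opening: 0.752
finger_force: 0.0
```

```bash
python3 j.py | grep -v 'seated plane \[0.4[34]'
```

```text
[0.4047 0.3669 0.1218] 22.1167
t [335.1 210.3] 142 [ 0.4431 -0.0614  0.072 ] seated plane [ 0.4424 -0.0598]
t [434.7 214.5] 161 [ 0.4295 -0.3769  0.072 ] seated plane [ 0.4293 -0.3629]
t [201.7 222.5] 132 [0.4045 0.3659 0.072 ] seated plane [0.4052 0.3507]
s [323.  311.3] 206 [0.4025 0.3704 0.067 ] seated plane [0.4    0.4122]
```

{"op": "servo_tool", "data": {"targets": [[0, 0.006, -0.2, 0, 0, 0], [0, 0.006, -0.4, 0, 0, 0], [0, 0.006, -0.58, 0, 0, 0], [0, 0.006, -0.655, 0, 0, 0], [0, 0.006, -0.655, 0, 0, 0]]}}

```text
clock: 22.53
ee_pos: [0.4038, 0.3676, 0.0213]
tool_rot: [2.008, 2.416, -0.002]
contact_force: [-1.0, 0.1, -0.1]
opening: 0.753
finger_force: 0.0
```

{"op": "servo_tool", "data": {"targets": [[0, 0, 0, 0, 0, 0], [0, 0, 0, 0, 0, 0], [0, 0, 0, 0, 0, 0], [0, 0, 0, 0, 0, 0]], "fingers": -1}}

```text
clock: 22.87
ee_pos: [0.4045, 0.3686, 0.0238]
tool_rot: [2.008, 2.416, 0.004]
contact_force: [-1.1, 0.1, 6.3]
opening: 0.498
finger_force: 29.5
```

{"op": "servo_tool", "data": {"targets": [[0, 0, 0.2, 0, 0, 0], [0, 0, 0.6, 0, 0, 0], [0, 0, 1, 0, 0, 0], [0, 0, 1, 0, 0, 0], [0, 0, 1, 0, 0, 0]]}}

```text
clock: 23.28
ee_pos: [0.4053, 0.3699, 0.1797]
tool_rot: [2.008, 2.415, 0.016]
contact_force: [0.8, 0.9, 0.3]
opening: 0.494
finger_force: 31.3
```

{"op": "servo_tool", "data": {"targets": [[0.03, -0.2, 0, 0, 0, 0], [0.06, -0.45, 0, 0, 0, 0], [0.085, -0.7, 0, 0, 0, 0], [0.085, -0.816, 0, 0, 0, 0], [0.085, -0.816, 0, 0, 0, 0]]}}

```text
clock: 23.7
ee_pos: [0.4174, 0.2414, 0.1732]
tool_rot: [2.012, 2.41, -0.0]
contact_force: [-0.0, 0.6, -1.0]
opening: 0.493
finger_force: 31.3
```

{"op": "servo_tool", "data": {"targets": [[0.03, -0.2, 0, 0, 0, 0], [0.06, -0.45, 0, 0, 0, 0], [0.085, -0.7, 0, 0, 0, 0], [0.085, -0.816, 0, 0, 0, 0], [0.085, -0.816, 0, 0, 0, 0]]}}

```text
clock: 24.12
ee_pos: [0.4297, 0.1194, 0.1728]
tool_rot: [2.012, 2.41, -0.001]
contact_force: [-0.7, 0.1, -1.1]
opening: 0.493
finger_force: 31.3
```

{"op": "servo_tool", "data": {"targets": [[0.03, -0.2, 0, 0, 0, 0], [0.06, -0.45, 0, 0, 0, 0], [0.085, -0.7, 0, 0, 0, 0], [0.085, -0.816, 0, 0, 0, 0], [0.085, -0.816, 0, 0, 0, 0]]}}

```text
clock: 24.53
ee_pos: [0.4423, -0.0027, 0.1725]
tool_rot: [2.012, 2.41, -0.001]
contact_force: [0.0, 0.5, -0.8]
opening: 0.495
finger_force: 31.3
```

{"op": "servo_tool", "data": {"targets": [[0.03, -0.2, 0, 0, 0, 0], [0.06, -0.45, 0, 0, 0, 0], [0.085, -0.7, 0, 0, 0, 0], [0.085, -0.816, 0, 0, 0, 0], [0.085, -0.816, 0, 0, 0, 0]]}}

```text
clock: 24.95
ee_pos: [0.455, -0.1249, 0.1724]
tool_rot: [2.012, 2.41, -0.001]
contact_force: [0.2, 0.9, -2.1]
opening: 0.496
finger_force: 31.3
```

{"op": "servo_tool", "data": {"targets": [[0, 0, -0.1, 0, 0, 0], [0, 0, -0.2, 0, 0, 0], [0, 0, -0.3, 0, 0, 0], [0, 0, -0.3, 0, 0, 0], [0, 0, -0.3, 0, 0, 0]]}}

```text
clock: 25.37
ee_pos: [0.4552, -0.1206, 0.1274]
tool_rot: [2.006, 2.417, 0.0]
contact_force: [-0.5, -0.1, -0.2]
opening: 0.491
finger_force: 31.3
```

```bash
python3 hh.py
```

```text
[ 0.4554 -0.1209  0.1277]
[334.4 154.7] 21 [ 0.4233 -0.2134  0.1712]
[322.6 169. ] 109 [ 0.4534 -0.1184  0.1712]
[324.1 194.8] 114 [0.4356 0.0224 0.1712]
[325.7 206.9] 125 [0.4257 0.081  0.1712]
```

{"op": "servo_tool", "data": {"targets": [[0, -0.011, 0, 0, 0, 0], [0, -0.011, -0.05, 0, 0, 0], [0, -0.011, -0.1, 0, 0, 0], [0, -0.011, -0.14, 0, 0, 0], [0, -0.011, -0.18, 0, 0, 0]]}}

```text
clock: 25.83
ee_pos: [0.4546, -0.1233, 0.0989]
tool_rot: [-2.008, -2.416, 0.0]
contact_force: [0.7, -0.4, -0.3]
opening: 0.491
finger_force: 31.3
```

{"op": "servo_tool", "data": {"targets": [[0, 0, 0, 0, 0, 0], [0, 0, 0, 0, 0, 0]]}}

```text
clock: 26.0
ee_pos: [0.4546, -0.1232, 0.0994]
tool_rot: [-2.007, -2.416, 0.001]
contact_force: [-0.4, 0.2, -1.2]
opening: 0.493
finger_force: 31.3
```

{"op": "servo_tool", "data": {"targets": [[0, 0, -0.05, 0, 0, 0], [0, 0, -0.1, 0, 0, 0], [0, 0, -0.14, 0, 0, 0], [0, 0, -0.175, 0, 0, 0], [0, 0, -0.18, 0, 0, 0]]}}

```text
clock: 26.42
ee_pos: [0.4545, -0.1233, 0.0718]
tool_rot: [-2.007, -2.416, 0.001]
contact_force: [-0.3, 0.2, 0.6]
opening: 0.496
finger_force: 31.4
```

{"op": "servo_tool", "data": {"targets": [[0, 0, 0, 0, 0, 0], [0, 0, 0, 0, 0, 0], [0, 0, 0, 0, 0, 0]], "fingers": 0.25}}

```text
clock: 26.67
ee_pos: [0.4548, -0.1233, 0.0727]
tool_rot: [2.008, 2.416, 0.0]
contact_force: [-0.2, -1.1, 0.5]
opening: 0.624
finger_force: 0.0
```

{"op": "servo_tool", "data": {"targets": [[0, 0, 0.15, 0, 0, 0], [0, 0, 0.4, 0, 0, 0], [0, 0, 0.7, 0, 0, 0], [0, 0, 1, 0, 0, 0], [0, 0, 1, 0, 0, 0]]}}

```text
clock: 27.08
ee_pos: [0.4563, -0.1231, 0.2283]
tool_rot: [2.004, 2.412, 0.005]
contact_force: [1.2, 1.2, 0.2]
opening: 0.619
finger_force: 0.0
```

{"op": "servo_tool", "data": {"targets": [[-0.03, -0.2, 0, 0, 0, 0], [-0.06, -0.45, 0, 0, 0, 0], [-0.087, -0.7, 0, 0, 0, 0], [-0.087, -0.85, 0, 0, 0, 0], [-0.087, -0.85, 0, 0, 0, 0]], "fingers": 0.5}}

```text
clock: 27.5
ee_pos: [0.4404, -0.2557, 0.2222]
tool_rot: [2.015, 2.41, -0.003]
contact_force: [-0.1, -1.1, -0.4]
opening: 0.749
finger_force: 0.0
```

{"op": "servo_tool", "data": {"targets": [[-0.03, -0.2, 0, 0, 0, 0], [-0.06, -0.45, 0, 0, 0, 0], [-0.087, -0.7, 0, 0, 0, 0], [-0.087, -0.85, 0, 0, 0, 0], [-0.087, -0.85, 0, 0, 0, 0]]}}

```text
clock: 27.92
ee_pos: [0.4271, -0.3827, 0.2219]
tool_rot: [-2.015, -2.41, 0.002]
contact_force: [0.0, -0.3, -0.3]
opening: 0.751
finger_force: 0.0
```

{"op": "servo_tool", "data": {"targets": [[0, 0, -0.2, 0, 0, 0], [0, 0, -0.4, 0, 0, 0], [0, 0, -0.5, 0, 0, 0], [0, 0, -0.5, 0, 0, 0]]}}

```text
clock: 28.25
ee_pos: [0.4277, -0.3772, 0.145]
tool_rot: [-2.004, -2.414, 0.0]
contact_force: [-1.0, -0.1, -0.8]
opening: 0.746
finger_force: 0.0
```

```bash
python3 j.py
```

```text
[ 0.429  -0.378   0.1483] 28.35
t [355.6 206.6] 145 [ 0.4548 -0.1266  0.072 ] seated plane [ 0.4536 -0.1224]
t [335.1 210.3] 142 [ 0.4431 -0.0614  0.072 ] seated plane [ 0.4424 -0.0598]
t [314.6 213.7] 142 [0.4323 0.0039 0.072 ] seated plane [0.432 0.003]
t [434.8 214.4] 157 [ 0.4295 -0.3772  0.072 ] seated plane [ 0.4293 -0.3632]
s [335.1 156.9] 83 [ 0.4287 -0.3779  0.067 ] seated plane [ 0.4247 -0.2957]
s [322.2 183.3] 103 [ 0.459 -0.194  0.067] seated plane [ 0.4533 -0.1217]
s [324.  194.5] 113 [ 0.4467 -0.1281  0.067 ] seated plane [ 0.4417 -0.0594]
s [325.6 206.8] 123 [ 0.4354 -0.0606  0.067 ] seated plane [0.4311 0.0045]
```

{"op": "servo_tool", "data": {"targets": [[0, 0, -0.2, 0, 0, 0], [0, 0, -0.4, 0, 0, 0], [0, 0, -0.6, 0, 0, 0], [0, 0, -0.78, 0, 0, 0], [0, 0, -0.835, 0, 0, 0]]}}

```text
clock: 28.77
ee_pos: [0.4282, -0.3779, 0.0207]
tool_rot: [-2.007, -2.415, 0.0]
contact_force: [0.7, -0.3, -0.6]
opening: 0.752
finger_force: 0.0
```

{"op": "servo_tool", "data": {"targets": [[0, 0, 0, 0, 0, 0], [0, 0, 0, 0, 0, 0], [0, 0, 0, 0, 0, 0], [0, 0, 0, 0, 0, 0], [0, 0, 0, 0, 0, 0]], "fingers": -1}}

```text
clock: 29.18
ee_pos: [0.4294, -0.379, 0.024]
tool_rot: [2.007, 2.414, -0.0]
contact_force: [-0.1, 0.2, 10.3]
opening: 0.496
finger_force: 31.6
```

{"op": "servo_tool", "data": {"targets": [[0, 0, 0.2, 0, 0, 0], [0, 0, 0.6, 0, 0, 0], [0, 0, 1, 0, 0, 0], [0, 0, 1, 0, 0, 0], [0, 0, 1, 0, 0, 0]]}}

```text
clock: 29.6
ee_pos: [0.4307, -0.3794, 0.1797]
tool_rot: [2.003, 2.409, 0.001]
contact_force: [0.9, 0.6, -0.8]
opening: 0.491
finger_force: 31.6
```

{"op": "servo_tool", "data": {"targets": [[0.03, 0.2, 0, 0, 0, 0], [0.06, 0.4, 0, 0, 0, 0], [0.125, 0.6, 0, 0, 0, 0], [0.125, 0.642, 0, 0, 0, 0], [0.125, 0.642, 0, 0, 0, 0]]}}

```text
clock: 30.02
ee_pos: [0.4482, -0.2801, 0.1734]
tool_rot: [2.003, 2.419, 0.001]
contact_force: [-0.9, -0.3, -1.5]
opening: 0.494
finger_force: 31.5
```

{"op": "servo_tool", "data": {"targets": [[0.03, 0.2, 0, 0, 0, 0], [0.06, 0.4, 0, 0, 0, 0], [0.125, 0.6, 0, 0, 0, 0], [0.125, 0.642, 0, 0, 0, 0], [0.125, 0.642, 0, 0, 0, 0]]}}

```text
clock: 30.43
ee_pos: [0.4667, -0.1846, 0.173]
tool_rot: [2.005, 2.418, 0.001]
contact_force: [-0.3, -1.4, -1.0]
opening: 0.493
finger_force: 31.5
```

{"op": "servo_tool", "data": {"targets": [[0, 0, -0.1, 0, 0, 0], [0, 0, -0.2, 0, 0, 0], [0, 0, -0.3, 0, 0, 0], [0, 0, -0.3, 0, 0, 0], [0, 0, -0.3, 0, 0, 0]]}}

```text
clock: 30.85
ee_pos: [0.4658, -0.1869, 0.1275]
tool_rot: [-2.009, -2.414, 0.001]
contact_force: [-0.7, -0.4, 0.1]
opening: 0.493
finger_force: 31.5
```

```bash
python3 hh.py
```

```text
[ 0.4661 -0.1867  0.128 ]
[321.5 158.5] 100 [ 0.4632 -0.1824  0.1715]
[322.5 183.4] 104 [ 0.446  -0.0361  0.1715]
[324.3 194.6] 118 [0.4351 0.0214 0.1715]
[325.6 206.8] 123 [0.4259 0.0811 0.1715]
```

{"op": "servo_tool", "data": {"targets": [[0.004, 0, 0, 0, 0, 0], [0.004, 0, -0.05, 0, 0, 0], [0.004, 0, -0.1, 0, 0, 0], [0.004, 0, -0.14, 0, 0, 0], [0.004, 0, -0.18, 0, 0, 0]]}}

```text
clock: 31.32
ee_pos: [0.4667, -0.1858, 0.0997]
tool_rot: [-2.008, -2.416, 0.0]
contact_force: [0.6, -0.2, -0.8]
opening: 0.495
finger_force: 31.5
```

{"op": "servo_tool", "data": {"targets": [[0, 0, 0, 0, 0, 0], [0, 0, 0, 0, 0, 0]]}}

```text
clock: 31.48
ee_pos: [0.4666, -0.1857, 0.1001]
tool_rot: [-2.007, -2.416, 0.001]
contact_force: [-0.0, -0.4, -0.4]
opening: 0.489
finger_force: 31.5
```

{"op": "servo_tool", "data": {"targets": [[0, 0, -0.05, 0, 0, 0], [0, 0, -0.1, 0, 0, 0], [0, 0, -0.14, 0, 0, 0], [0, 0, -0.175, 0, 0, 0], [0, 0, -0.18, 0, 0, 0]]}}

```text
clock: 31.9
ee_pos: [0.4667, -0.1858, 0.0725]
tool_rot: [-2.008, -2.416, 0.0]
contact_force: [2.3, -1.4, -1.0]
opening: 0.496
finger_force: 31.6
```

{"op": "servo_tool", "data": {"targets": [[0, 0, 0, 0, 0, 0], [0, 0, 0, 0, 0, 0], [0, 0, 0, 0, 0, 0]], "fingers": 0.25}}

```text
clock: 32.15
ee_pos: [0.4667, -0.1856, 0.0736]
tool_rot: [-2.008, -2.416, -0.0]
contact_force: [-0.6, -0.7, -0.5]
opening: 0.625
finger_force: 0.0
```

{"op": "servo_tool", "data": {"targets": [[0, 0, 0.15, 0, 0, 0], [0, 0, 0.4, 0, 0, 0], [0, 0, 0.7, 0, 0, 0], [0, 0, 1, 0, 0, 0], [0, 0, 1, 0, 0, 0]]}}

```text
clock: 32.57
ee_pos: [0.4683, -0.1856, 0.2293]
tool_rot: [2.004, 2.411, 0.005]
contact_force: [0.6, 0.6, 0.9]
opening: 0.625
finger_force: 0.0
```

{"op": "servo_tool", "data": {"targets": [[0.03, 0.2, 0.05, 0, 0, 0], [0.06, 0.45, 0.1, 0, 0, 0], [0.111, 0.7, 0.1, 0, 0, 0], [0.111, 0.914, 0.1, 0, 0, 0], [0.111, 0.914, 0.1, 0, 0, 0]], "fingers": -0.3}}

```text
clock: 32.98
ee_pos: [0.4834, -0.0423, 0.2392]
tool_rot: [-1.999, -2.423, -0.004]
contact_force: [0.0, 1.3, 0.6]
opening: 0.347
finger_force: 0.0
```

{"op": "servo_tool", "data": {"targets": [[0.03, 0.2, 0, 0, 0, 0], [0.06, 0.45, 0, 0, 0, 0], [0.111, 0.7, 0, 0, 0, 0], [0.111, 0.914, 0, 0, 0, 0], [0.111, 0.914, 0, 0, 0, 0]]}}

```text
clock: 33.4
ee_pos: [0.4993, 0.095, 0.2388]
tool_rot: [-1.998, -2.422, -0.004]
contact_force: [-0.8, 0.6, -0.0]
opening: 0.351
finger_force: 0.0
```

{"op": "servo_tool", "data": {"targets": [[0, 0, 0, 0, 0, 0], [0, 0, 0, 0, 0, 0]]}}

```text
clock: 33.57
ee_pos: [0.4999, 0.0879, 0.2384]
tool_rot: [2.008, 2.416, -0.001]
contact_force: [-0.6, -0.4, -0.6]
opening: 0.349
finger_force: 0.0
```

```bash
python3 j.py
```

```text
[0.5    0.0874 0.2385] 33.6667
t [375.6 202.5] 144 [ 0.4679 -0.1904  0.072 ] seated plane [ 0.4662 -0.1837]
t [355.6 206.6] 145 [ 0.4548 -0.1266  0.072 ] seated plane [ 0.4536 -0.1224]
t [335.7 209.9] 125 [ 0.4444 -0.0633  0.072 ] seated plane [ 0.4437 -0.0616]
s [321.2 177.7] 215 [ 0.4658 -0.2285  0.067 ] seated plane [ 0.4598 -0.1544]
s [324.1 194.5] 113 [ 0.4466 -0.1281  0.067 ] seated plane [ 0.4416 -0.0594]
s [325.6 206.8] 123 [ 0.4354 -0.0606  0.067 ] seated plane [0.4311 0.0045]
```

{"op": "servo_tool", "data": {"targets": [[0, 0.005, -0.25, 0, 0, 0], [0, 0.005, -0.5, 0, 0, 0], [0, 0.005, -0.75, 0, 0, 0], [0, 0.005, -1, 0, 0, 0], [0, 0.005, -1, 0, 0, 0]]}}

```text
clock: 34.08
ee_pos: [0.4976, 0.0876, 0.0836]
tool_rot: [-2.006, -2.412, 0.01]
contact_force: [0.1, -0.6, -0.5]
opening: 0.35
finger_force: 0.0
```

{"op": "servo_tool", "data": {"targets": [[0, 0, -0.037, 0, 0, 0], [0, 0, -0.037, 0, 0, 0], [0, 0, -0.037, 0, 0, 0]]}}

```text
clock: 34.33
ee_pos: [0.5009, 0.0891, 0.0847]
tool_rot: [2.008, 2.414, 0.003]
contact_force: [1.0, 0.8, 0.8]
opening: 0.348
finger_force: 0.0
```

{"op": "servo_tool", "data": {"targets": [[0, 0, 0, 0, 0, 0], [0, 0, 0, 0, 0, 0], [0, 0, 0, 0, 0, 0], [0, 0, 0, 0, 0, 0]], "fingers": -1, "force": 20}}

```text
clock: 34.67
ee_pos: [0.4999, 0.089, 0.0841]
tool_rot: [2.008, 2.415, -0.0]
contact_force: [-7.1, -1.8, 12.7]
opening: 0.112
finger_force: 21.7
```

Gripped on the bail. Now swing it forward.

{"op": "servo_tool", "data": {"targets": [[-0.058, -0.011, 0.064, 0, 0, 0], [-0.106, -0.019, 0.098, 0, 0, 0], [-0.159, -0.029, 0.123, 0, 0, 0], [-0.215, -0.039, 0.138, 0, 0, 0], [-0.273, -0.05, 0.143, 0, 0, 0]]}}

```text
clock: 35.08
ee_pos: [0.461, 0.0821, 0.1062]
tool_rot: [2.007, 2.413, 0.007]
contact_force: [6.4, -0.3, 3.2]
opening: 0.115
finger_force: 20.9
```

{"op": "servo_tool", "data": {"targets": [[-0.058, -0.011, -0.005, 0, 0, 0], [-0.114, -0.021, -0.021, 0, 0, 0], [-0.167, -0.031, -0.045, 0, 0, 0], [-0.215, -0.039, -0.079, 0, 0, 0], [-0.249, -0.045, -0.113, 0, 0, 0]]}}

```text
clock: 35.5
ee_pos: [0.4223, 0.075, 0.0884]
tool_rot: [2.007, 2.414, 0.004]
contact_force: [4.3, -1.4, 1.9]
opening: 0.119
finger_force: 21.7
```

{"op": "servo_tool", "data": {"targets": [[-0.007, -0.001, -0.009, 0, 0, 0], [-0.015, -0.003, -0.018, 0, 0, 0], [-0.026, -0.005, -0.033, 0, 0, 0], [-0.026, -0.005, -0.033, 0, 0, 0]]}}

```text
clock: 35.83
ee_pos: [0.4193, 0.0746, 0.0834]
tool_rot: [2.007, 2.414, 0.004]
contact_force: [4.3, -0.6, 18.1]
opening: 0.118
finger_force: 23.7
```

{"op": "servo_tool", "data": {"targets": [[-0.01, -0.002, -0.015, 0, 0, 0], [-0.01, -0.002, -0.015, 0, 0, 0], [-0.01, -0.002, -0.015, 0, 0, 0], [-0.01, -0.002, -0.015, 0, 0, 0]]}}

```text
clock: 36.17
ee_pos: [0.4192, 0.0748, 0.0816]
tool_rot: [2.006, 2.413, 0.008]
contact_force: [10.7, 0.7, 22.4]
opening: 0.115
finger_force: 24.7
```

{"op": "servo_tool", "data": {"targets": [[0.005, 0.001, 0.01, 0, 0, 0], [0.005, 0.001, 0.01, 0, 0, 0], [0.005, 0.001, 0.01, 0, 0, 0]], "fingers": -0.3}}

```text
clock: 36.42
ee_pos: [0.4171, 0.074, 0.0819]
tool_rot: [-2.008, -2.416, 0.0]
contact_force: [0.7, 0.7, 0.1]
opening: 0.351
finger_force: 0.0
```

{"op": "servo_tool", "data": {"targets": [[0, 0, 0.2, 0, 0, 0], [0, 0, 0.5, 0, 0, 0], [0, 0, 1, 0, 0, 0], [0, 0, 1, 0, 0, 0], [0, 0, 1, 0, 0, 0]]}}

```text
clock: 36.83
ee_pos: [0.4183, 0.0747, 0.2369]
tool_rot: [2.006, 2.413, 0.008]
contact_force: [-0.3, 0.9, -0.4]
opening: 0.35
finger_force: 0.0
```

{"op": "servo_tool", "data": {"targets": [[-0.05, 0.2, 0, 0, 0, 0], [-0.1, 0.45, 0, 0, 0, 0], [-0.1, 0.7, 0, 0, 0, 0], [-0.1, 1, 0, 0, 0, 0], [-0.1, 1, 0, 0, 0, 0]]}}

```text
clock: 37.25
ee_pos: [0.4005, 0.2309, 0.2318]
tool_rot: [-1.998, -2.421, -0.004]
contact_force: [0.5, 0.5, 1.0]
opening: 0.352
finger_force: 0.0
```

```bash
python3 - <<'E'
from h import *
s=read_camera("side");t=read_camera("top");st=sensors.read_state();print(st["ee_pos"].round(4),st["clock"])
B=cv2.resize(t["color"][175:255,285:415],None,fx=6,fy=6,interpolation=cv2.INTER_CUBIC)
B=((B/255.)**.45*255).astype('uint8'); cv2.imwrite("pics/t6.png",B); cv2.imwrite("pics/s6full.png",s["color"])
E
```

```text
[0.4013 0.2256 0.2313] 37.35
```

View pics/t6.png

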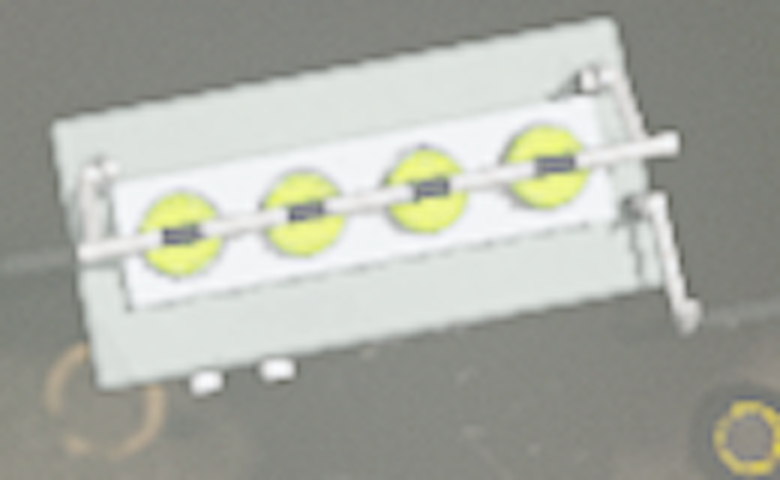

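All four lids are under the crossbar, with its pads at (182,236), (307,211), (431,187) and (556,164), so the bail is down. The hook still lies forward with its arm end at (690,318), and the faint grip runs right to about (780,305). Next I'll locate the hook grip numerically.

```bash
python3 - <<'E'
from h import *
acc=[read_camera("top") for _ in range(6)];t=acc[0]
g=np.mean([a["color"].astype(float).mean(2) for a in acc],0)
print(g[220:236,396:422].round(0).astype(int))
print(np.arange(396,422))
s=read_camera("side")
for uv in[(400,228),(408.3,227),(415,225.8)]: print(uv,plane(t,[uv],.094).round(4))
h=np.array([.4495,-.0905]);R=np.array([[.983,-.183],[.183,.983]])
for p in [(.3847,-.261),(.3897,-.2875)]: print(R.T@(np.array(p)-h))
print(plane(t,[(410,247)],.019))
E
```

```text
[[194 200  82  51  55  54  56  55  54  53  55  53  54  53  53  52  52  52
   52  51  50  50  49  51  52  53]
 [172 201 145  48  54  54  55  54  54  54  54  54  53  53  54  53  53  53
   52  50  50  50  51  53  53  55]
 [151 208 179  45  53  54  54  55  54  54  55  54  53  53  53  52  52  52
   52  52  51  52  52  54  55  57]
 [119 196 180  55  50  54  54  55  55  54  55  54  54  53  53  52  53  52
   51  51  52  53  53  54  55  57]
 [ 78 180 178  77  46  51  54  55  56  55  54  54  53  52  51  52  52  55
   57  56  54  52  53  53  55  56]
 [ 55 167 181 164 154  89  52  55  53  52  53  56  59  60  59  61  63  63
   65  64  58  52  53  54  56  56]
 [ 51 131 171 183 170 109  55  59  60  62  62  65  66  67  68  70  69  68
   69  68  61  53  53  55  56  57]
 [ 54  90 135 156 150 109  63  68  69  70  70  70  69  68  68  67  65  62
   59  59  56  53  55  55  57  57]
 [ 53  72  98 138 136  88  68  69  69  68  74  72  62  58  57  57  56  55
   53  53  53  55  56  57  56  58]
 [ 52  58  87 123 108  59  61  60  60  59  64  63  55  53  52  54  54  54
   54  55  56  57  57  59  59  59]
 [ 52  52 
[... 260 characters left out ...]
6  56  57  60  60  60
   60  61  61  62  64  63  62  62]
 [ 58  58  57  57  56  57  56  56  56  57  57  55  56  57  59  62  63  62
   60  61  64  65  63  62  62  63]
 [ 58  58  58  57  56  57  56  56  56  57  56  57  58  60  60  60  64  64
   63  62  65  67  65  63  62  64]
 [ 57  58  57  57  57  56  57  56  56  56  56  58  60  60  61  63  65  68
   66  63  64  64  63  62  62  64]]
[396 397 398 399 400 401 402 403 404 405 406 407 408 409 410 411 412 413
 414 415 416 417 418 419 420 421]
(400, 228) [[ 0.3874 -0.2624  0.094 ]]
(408.3, 227) [[ 0.3905 -0.2882  0.094 ]]
(415, 225.8) [[ 0.3942 -0.309   0.094 ]]
[-0.0948999 -0.1557431]
[-0.0948344 -0.1827076]
[[ 0.32247682 -0.30975932  0.019     ]]
```

{"op": "servo_tool", "data": {"targets": [[-0.01, -0.25, 0, 0, 0, 0], [-0.015, -0.5, 0, 0, 0, 0], [-0.015, -0.75, 0, 0, 0, 0], [-0.015, -0.858, 0, 0, 0, 0], [-0.015, -0.858, 0, 0, 0, 0]]}}

```text
clock: 38.12
ee_pos: [0.3998, 0.0913, 0.2316]
tool_rot: [2.014, 2.41, -0.003]
contact_force: [0.1, 0.8, -0.0]
opening: 0.347
finger_force: 0.0
```

{"op": "servo_tool", "data": {"targets": [[-0.01, -0.25, 0, 0, 0, 0], [-0.015, -0.5, 0, 0, 0, 0], [-0.015, -0.75, 0, 0, 0, 0], [-0.015, -0.858, 0, 0, 0, 0], [-0.015, -0.858, 0, 0, 0, 0]]}}

```text
clock: 38.53
ee_pos: [0.3973, -0.0367, 0.2315]
tool_rot: [2.014, 2.411, -0.002]
contact_force: [-0.2, 0.8, -0.1]
opening: 0.35
finger_force: 0.0
```

{"op": "servo_tool", "data": {"targets": [[-0.01, -0.25, 0, 0, 0, 0], [-0.015, -0.5, 0, 0, 0, 0], [-0.015, -0.75, 0, 0, 0, 0], [-0.015, -0.858, 0, 0, 0, 0], [-0.015, -0.858, 0, 0, 0, 0]]}}

```text
clock: 38.95
ee_pos: [0.3951, -0.1649, 0.2313]
tool_rot: [-2.014, -2.411, 0.001]
contact_force: [0.3, 0.3, -0.2]
opening: 0.347
finger_force: 0.0
```

{"op": "servo_tool", "data": {"targets": [[-0.01, -0.25, 0, 0, 0, 0], [-0.015, -0.5, 0, 0, 0, 0], [-0.015, -0.75, 0, 0, 0, 0], [-0.015, -0.858, 0, 0, 0, 0], [-0.015, -0.858, 0, 0, 0, 0]]}}

```text
clock: 39.37
ee_pos: [0.3929, -0.2932, 0.2312]
tool_rot: [-2.013, -2.412, 0.0]
contact_force: [0.4, 0.2, -0.8]
opening: 0.353
finger_force: 0.0
```

{"op": "servo_tool", "data": {"targets": [[0, 0, -0.2, 0, 0, 0], [0, 0, -0.4, 0, 0, 0], [0, 0, -0.6, 0, 0, 0], [0, 0, -0.6, 0, 0, 0], [0, 0, -0.6, 0, 0, 0]]}}

```text
clock: 39.78
ee_pos: [0.3935, -0.2893, 0.1419]
tool_rot: [-2.005, -2.417, -0.001]
contact_force: [0.3, -0.0, 0.4]
opening: 0.346
finger_force: 0.0
```

```bash
python3 -c "
from plant import sensors
s=sensors.read_state();print(s['ee_pos'],s['tool_rot'],s['contact_force'],s['clock'])"
```

```text
[ 0.39353564 -0.28930562  0.14189151] [-2.00481824e+00 -2.41659305e+00 -5.80974302e-04] [ 0.34067148 -0.02857171  0.41762252] 39.7833
```

{"op": "servo_tool", "data": {"targets": [[-0.01, 0, -0.15, 0, 0, 0], [-0.01, 0, -0.3, 0, 0, 0], [-0.01, 0, -0.45, 0, 0, 0], [-0.01, 0, -0.61, 0, 0, 0], [-0.01, 0, -0.61, 0, 0, 0]]}}

```text
clock: 40.2
ee_pos: [0.3917, -0.2901, 0.0491]
tool_rot: [-2.006, -2.416, 0.001]
contact_force: [0.2, 0.8, 0.3]
opening: 0.349
finger_force: 0.0
```

{"op": "servo_tool", "data": {"targets": [[0, 0, 0, 0, 0, 0], [0, 0, 0, 0, 0, 0], [0, 0, 0, 0, 0, 0], [0, 0, 0, 0, 0, 0]], "fingers": -1, "force": 20}}

```text
clock: 40.53
ee_pos: [0.3934, -0.2908, 0.0522]
tool_rot: [2.005, 2.414, 0.003]
contact_force: [4.4, 2.9, -2.8]
opening: 0.118
finger_force: 20.1
```

{"op": "servo_tool", "data": {"targets": [[0.018, 0.003, 0.063, 0, 0, 0], [0.051, 0.009, 0.135, 0, 0, 0], [0.095, 0.018, 0.199, 0, 0, 0], [0.15, 0.028, 0.255, 0, 0, 0], [0.15, 0.028, 0.255, 0, 0, 0]]}}

```text
clock: 40.95
ee_pos: [0.4182, -0.2857, 0.0914]
tool_rot: [2.003, 2.413, 0.007]
contact_force: [10.5, 4.1, -16.3]
opening: 0.115
finger_force: 20.0
```

{"op": "servo_tool", "data": {"targets": [[0.064, 0.012, 0.046, 0, 0, 0], [0.134, 0.025, 0.079, 0, 0, 0], [0.209, 0.039, 0.1, 0, 0, 0], [0.287, 0.053, 0.106, 0, 0, 0], [0.287, 0.053, 0.106, 0, 0, 0]]}}

```text
clock: 41.37
ee_pos: [0.4591, -0.2782, 0.1064]
tool_rot: [2.006, 2.415, 0.002]
contact_force: [1.6, 0.7, 8.7]
opening: 0.116
finger_force: 21.5
```

{"op": "servo_tool", "data": {"targets": [[0.06, 0.011, -0.004, 0, 0, 0], [0.115, 0.022, -0.015, 0, 0, 0], [0.16, 0.03, -0.03, 0, 0, 0], [0.188, 0.035, -0.042, 0, 0, 0], [0.188, 0.035, -0.042, 0, 0, 0]]}}

```text
clock: 41.78
ee_pos: [0.4862, -0.2733, 0.0981]
tool_rot: [2.007, 2.416, 0.001]
contact_force: [3.3, 0.5, 4.6]
opening: 0.115
finger_force: 21.2
```

{"op": "servo_tool", "data": {"targets": [[0.02, 0.004, -0.01, 0, 0, 0], [0.039, 0.007, -0.021, 0, 0, 0], [0.039, 0.007, -0.021, 0, 0, 0]]}}

```text
clock: 42.03
ee_pos: [0.489, -0.2731, 0.095]
tool_rot: [-2.007, -2.413, 0.006]
contact_force: [-17.3, 1.1, 19.7]
opening: 0.119
finger_force: 23.5
```

{"op": "servo_tool", "data": {"targets": [[0.015, 0.003, -0.008, 0, 0, 0], [0.02, 0.004, -0.01, 0, 0, 0], [0.02, 0.004, -0.01, 0, 0, 0]]}}

```text
clock: 42.28
ee_pos: [0.4892, -0.2733, 0.0932]
tool_rot: [-2.006, -2.409, 0.013]
contact_force: [-32.1, -1.8, 25.0]
opening: 0.116
finger_force: 25.5
```

{"op": "servo_tool", "data": {"targets": [[-0.025, -0.005, 0.015, 0, 0, 0], [-0.025, -0.005, 0.015, 0, 0, 0]], "fingers": -0.3}}

```text
clock: 42.45
ee_pos: [0.4898, -0.273, 0.0959]
tool_rot: [2.009, 2.415, -0.001]
contact_force: [-0.1, -0.1, 0.3]
opening: 0.346
finger_force: 0.0
```

{"op": "servo_tool", "data": {"targets": [[0, 0, 0.2, 0, 0, 0], [0, 0, 0.5, 0, 0, 0], [0, 0, 1, 0, 0, 0], [0, 0, 1, 0, 0, 0], [0, 0, 1, 0, 0, 0]]}}

```text
clock: 42.87
ee_pos: [0.4927, -0.2727, 0.2519]
tool_rot: [2.003, 2.41, 0.005]
contact_force: [0.7, -0.9, 0.2]
opening: 0.351
finger_force: 0.0
```

{"op": "servo_tool", "data": {"targets": [[0, -0.25, 0, 0, 0, 0], [0, -0.5, 0, 0, 0, 0], [0, -0.75, 0, 0, 0, 0], [0, -1, 0, 0, 0, 0], [0, -1, 0, 0, 0, 0]]}}

```text
clock: 43.28
ee_pos: [0.4885, -0.4293, 0.2441]
tool_rot: [2.017, 2.408, -0.004]
contact_force: [-0.8, 0.1, -0.1]
opening: 0.35
finger_force: 0.0
```

```bash
python3 j.py; python3 - <<'E'
from h import *
t=read_camera("top");s=read_camera("side")
g=t["color"].mean(2)
print("top rows192-222 cols 380-412");print(g[192:222,382:412].round(0).astype(int))
# predicted closed grip end (inner) and mid
h=np.array([.4495,-.0905]);R=np.array([[.983,-.183],[.183,.983]])
for xs in(.0055,-.003): print(xs,[proj(t,[[*(h+R@[xs,y]),.138]])[0].round(1).tolist() for y in(-.158,-.182,-.206)])
# crossbar position (bail): dark pads
for y in(96,32,-32,-96): print("pad pred",proj(t,[[*(h+R@[-.001,y/1e3]),.130]])[0].round(1))
E
```

```text
[ 0.4903 -0.4231  0.2447] 43.3833
t [374.9 198.7] 50 [ 0.48   -0.1883  0.072 ] seated plane [ 0.4778 -0.1817]
t [355.1 202.6] 45 [ 0.4674 -0.1252  0.072 ] seated plane [ 0.4657 -0.1211]
t [376.4 205.9] 54 [ 0.4567 -0.1927  0.072 ] seated plane [ 0.4555 -0.1859]
t [334.6 206.4] 46 [ 0.4554 -0.0599  0.072 ] seated plane [ 0.4542 -0.0583]
t [314.1 210.1] 50 [0.4438 0.0056 0.072 ] seated plane [0.443  0.0046]
t [356.2 210. ] 58 [ 0.444  -0.1284  0.072 ] seated plane [ 0.4432 -0.1241]
t [335.8 213.7] 56 [ 0.4323 -0.0634  0.072 ] seated plane [ 0.432  -0.0617]
t [315.2 217.4] 49 [0.4206 0.0023 0.072 ] seated plane [0.4207 0.0014]
s [317.  172.6] 46 [ 0.4839 -0.2597  0.067 ] seated plane [ 0.4769 -0.1839]
s [324.4 171.9] 30 [ 0.4584 -0.2677  0.067 ] seated plane [ 0.4528 -0.1915]
s [318.9 183.2] 42 [ 0.4703 -0.1933  0.067 ] seated plane [ 0.4641 -0.121 ]
s [326. 183.] 31 [ 0.4465 -0.198   0.067 ] seated plane [ 0.4416 -0.1255]
s [320.7 194.6] 45 [ 0.4576 -0.1264  0.067 ] seated plane [ 0.452  -0.0578]
s [327.9 194. ] 34 [ 0.4342 -0.133   0.067 ] seated plane [ 0.4299 -0.064 ]
s [322.2 206.7
[... 3419 characters left out ...]
8 188 188 188 188 188 188 189 189 189 188 188 162  98  49  53  50  49
   47  50  49  47  46  47  48  47  46  46  46  45]
 [187 187 187 189 189 187 187 189 189 189 190 190 174 116  50  49  49  51
   49  50  48  48  46  47  47  48  45  46  45  44]
 [186 186 187 188 188 187 188 187 188 189 191 193 179 122  46  47  51  50
   50  48  48  49  46  48  48  48  45  47  45  45]
 [188 188 187 188 188 190 190 191 188 185 180 177 168 121  48  50  51  49
   51  47  48  49  48  47  46  45  48  47  44  44]]
0.0055 [[396.8, 196.4], [404.6, 194.9], [412.5, 193.4]]
-0.003 [[397.3, 199.1], [405.2, 197.7], [413.0, 196.2]]
pad pred [314.3 214. ]
pad pred [335.1 210.1]
pad pred [355.8 206.2]
pad pred [376.5 202.4]
```

```bash
python3 - <<'E'
from h import *
acc=[read_camera("top") for _ in range(6)];t=acc[0]
g=np.mean([a["color"].astype(float).mean(2) for a in acc],0)
h=np.array([.4495,-.0905]);R=np.array([[.983,-.183],[.183,.983]])
for c in range(400,410):
    col=g[190:201,c];w=np.clip(col-np.median(col)-2,0,None);w[w<4]=0
    r=(w*np.arange(190,201)).sum()/w.sum()
    print(c,round(r,2),(R.T@(plane(t,[(c,r)],.138)[0,:2]-h)).round(4))
print("open",[(R.T@(plane(t,[p],.094)[0,:2]-h)).round(4) for p in [(409,226.44),(405,227.1)]])
E
```

```text
400 196.03 [ 0.0047 -0.1677]
401 195.83 [ 0.0047 -0.1708]
402 195.51 [ 0.0051 -0.1739]
403 195.47 [ 0.0046 -0.1769]
404 195.16 [ 0.005 -0.18 ]
405 195.04 [ 0.0048 -0.183 ]
406 194.94 [ 0.0046 -0.186 ]
407 194.58 [ 0.0051 -0.1892]
408 194.51 [ 0.0047 -0.1922]
409 194.18 [ 0.0052 -0.1953]
open [array([-0.0929, -0.186 ]), array([-0.0926, -0.1734])]
```

```bash
python3 -c "
from plant import sign_off,sensors
print(sensors.read_state()['contact_force']);print(sign_off())"
```

```text
[-0.61751008  0.13399747 -0.41427349]
the job is handed in; nothing more can be done
None
```

I handed the job in: all four white jars stand in the wells, the bail is down over the lids, and the hook was pushed to its stop. Sign-off gave no verdict, and the hook is the least certain part: in the worst case I estimate about 0.06 rad left open, against the 0.08 limit.

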